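# Push the stock box up the lane to its stop

## Robot

A 7-joint arm with a two-finger parallel gripper is mounted at the origin on the work surface. World frame = base frame: x ahead of the robot, y to its left, z up, the work surface at z = 0. Lengths are in m, angles in degrees, forces in N, time in s.
With the tool pointing down it reaches from about 0.425 to 0.95 m from the base axis. Payload 4.7 kg.
Tool frame: the origin (TCP) lies on the centre line of the jaws, within the pads' length; the fingertips stand 8 mm ahead of it and the grasp point (between the pads) lies 11 mm behind it (manip.tcp_to_tips is the distance from the TCP to the fingertips, in m); y points along the fingers, z is the direction in which the jaws open and shut, and the axes are right-handed (so a half turn about y gives the same grasp; the last joint's range is limited). The gripper opens to 85 mm and grips with 20 to 120 N. Pads are 22 mm wide; open, the fingers measure 114 mm over their backs; the gripper's body (76 mm by 85 mm) begins 54 mm behind the grasp point. The pads swing forward as they close: fully open they stand 13 mm farther back than shut.
Start: joints at [-73.447, 26.849, -2.785, 87.806, 1.381, 65.374, -4.715], TCP at [0.211, 0.641, 0.239] pointing down, gripper open.
Joint ranges: [-148.3, 148.3], [-19.14, 114.17], [-79.39, 73.82], [5.75, 140.21], [-59.74, 239.74], [12.07, 113.84], [-152.46, 152.46]. Speed limits (degrees/s): [147.25, 147.25, 180, 180, 180, 180, 180].

## Interface

Orientations are given as a 3x3 rotation matrix whose columns are the frame's x, y, z axes.
In Python, from bench import manip gives the robot as it stands.
- The arm moves only by the tool send_rows, never from a script. Its argument "rows" is a list of rows, each an object with "travel": the shift along the tool's x, y, z in mm, a list of three; "twist": the turn, a rotation vector about the tool's x, y, z in rad, a list of three; "gripper": the gripper's target within -1 to 1 (shut at 1, half-way at 0, fully open at -1). A call has 1 to 20 rows; each row is the pose to reach, as a shift and turn from the pose commanded when the call began, along the tool's axes at that moment; what a row does not reach only later rows make up. A row lasts 1/10 s, in which the tool goes at most 50 mm and 8.59 degrees, less where a joint would pass 70% of its speed; a pose out of reach is approached as far as the arm can. A call with a gripper value outside its range is refused whole. The fingers move at their own pace and stop on an object; "squeeze" is the grip in N (left out, the last holds). Time passes only in rows, so rows that repeat a pose let the fingers close. It gives the time, the measured TCP pose, the force and the opening at its end, in the units of the state.
- manip.observe(): the state, without advancing time (a new reading comes with each control period).
- manip.capture(name): name is "scene" or "top"; returns (picture, depth): 420x560x3 uint8, blue, green, red; 420x560 float32, m along the optical axis (not along the pixel's ray), 0 where there is no reading.
- manip.camera_info(name): a dict with "fx", "fy", "cx", "cy" (pixels), "distortion" ([k1, k2, p1, p2, k3] as OpenCV has them; the pictures are not rectified), "R" (3x3) and "t" (3): a world point X has camera coordinates R X + t. Camera axes: x right, y down, z forward; pixel columns grow to the right and rows downward; lengths in m; the calibration is good to about 2 mm. A picture is of the moment at which its call begins. camera_info takes no time and is no camera call.
- manip.sign_off(): hands the job in, once; it reports no verdict.
Trained networks look in the newest picture that a camera, given by its name, has taken for a name from the list of things; names that differ only in an ending like _2 or _b are one class to them, and where a whole thing is asked for, a point or a joint stands for the part that bears it (a point fixed in the world has none). Each returns a list of dicts, best first, with "confidence" (0 to 1); they miss things now and then, are a little off and sometimes report something else, mostly with a low value. They report only what shows in the picture. A call takes as long as a camera call.
- manip.search_frame(query, camera): "uv" ([column, row] in pixels, amid what is visible of it).
- manip.pinpoint(query, camera): "uv" ([column, row] in pixels: a listed point, or the origin of a listed thing).
The state is a dict: "clock": time; "joint_pos": joint angles; "qd": joint speeds; "tau": joint torques, N m; "position": TCP position; "tcp_rot": TCP orientation; "force": force on the tool from outside, world axes, zero at the start; "moment": the same for the moment, N m; "width": finger opening in m.
Only numpy, scipy, OpenCV 4.12 (cv2) and the standard library are available. Lean on these libraries where they do the work, as an engineer would, in place of code of your own. Each camera call takes 0.05 s, during which the arm holds its last target.

## Task

Set the long plywood box of copper cups down on the level foot of the sloping lane and let go of it, then push it up the ramp, under the cross bar, until it presses the sprung rubber pad right in and you feel the solid stop behind it; hold it pressed there for about half a second. Push gently, never harder than about 15 N, as the cups dent easily, then take the hand away and leave the box lying squarely between the rails, resting against the stop. Leave everything else on the bench where it is.

Things in the scene. Friction and masses are not known exactly. Their poses are not given: they have to be found in the camera images.
- box_center (a point): centre (half-way up) of the box to load: an open plywood box 110 mm long (its x), 54 mm wide (its y), 45 mm high, about 0.3 to 0.65 kg, standing on the bench with two copper cups fixed inside below its rim; either end may go first. A shorter plywood box (66 x 60 mm) is not the one.
- lane: fixed plywood lane. Origin on the bench under the knee where the level foot meets the ramp, on the centre line; x points horizontally uphill, y to its left, z up. The foot is a level deck without rails, 110 mm wide, from x = -141 mm to the knee at x = 0, its top 12 mm above the bench. From the knee the ramp deck rises at 0.16 rad (9.2 degrees).
- lane_mouth (a point): point on the ramp deck, centre line, 40 mm up the slope from the knee, where two steel rails begin: 14 mm high, 60 mm apart, on up to the stop. Before it they flare out, to about 90 mm apart at 5 mm from the knee. The box slides on the ramp with friction of about 0.5 to 0.7, so it stays where it is left.
- cross_bar (a point): middle of the underside of a steel cross bar over the ramp, 200 mm up the slope from the knee and 55 mm above the deck; 14 mm wide along the slope, 8 mm thick, on posts outside the rails
- backstop: stop at the ramp's top, fixed to the lane; origin on the deck, centre line, 315 mm up the slope from the knee; x up the slope, z square to the deck. Carries a steel plate with a sprung rubber pad (44 mm wide, 5 to 35 mm above the deck). Pad face 41 to 81 mm downhill (-x) of this origin, different each time, not measured: see or feel it. It gives 4 mm at under 1 N, then is solid.
- mug_a_rim (a point): bystander: centre of the mouth of a copper mug, 80 mm across, 85 mm high
- mug_b_rim (a point): bystander: a second such copper mug
- mill: bystander: dark wooden pepper mill, 58 mm across, 150 mm high, origin at the centre of its foot
- tape: bystander: cardboard roll core, 90 mm across, 40 mm high, origin at the centre of its underside
- plates: bystander: stack of four dark plates, 170 mm across, 48 mm high, origin at the centre of the underside
- jar: bystander: glass jar, 56 mm across, 85 mm high, origin at the centre of its foot
- short_box: bystander: short open plywood box with brass knobs, 66 mm (x) by 60 mm (y), 38 mm high, origin at the centre of its underside

How it is judged:
By the outcome, as a careful person would: the job done as asked, in the order asked, and still so for the second after the job is handed in, with the robot touching nothing.
It also fails if it takes over 61 s, if anything falls off the work surface, if the arm or the gripper's body presses on something with over 40 N, if the wrist force passes 120 N, or if a joint passes its speed limit or range.

## Working session

There is one attempt and no reset: what is moved stays moved. The work goes in short steps, Python scripts to look and compute and a tool call to move; the robot and the scene stay as the last step left them, time stands still between calls to the robot, and variables do not carry over. Pictures are saved under pics/ and viewed, and the job is handed in when it is done.

Besides the shell and the picture viewer there is one more tool, called after "Request:" by a JSON object that holds its "api" and its "payload", one argument or row to a line. send_rows: Moves the arm, as the interface text tells. Its arguments: {"type":"object","properties":{"rows":{"type":"array","items":{"type":"object","properties":{"travel":{"type":"array","items":{"type":"number"}},"twist":{"type":"array","items":{"type":"number"}},"gripper":{"type":"number"}}}},"squeeze":{"type":"number"}},"required":["rows"]}

```bash
mkdir -p pics; ls; cat > h.py <<'E'
import numpy as np, cv2
from bench import manip
def ray(cam,uv):
    i=manip.camera_info(cam);K=np.array([[i['fx'],0,i['cx']],[0,i['fy'],i['cy']],[0,0,1.]])
    n=cv2.undistortPoints(np.array([[uv]],float),K,np.array(i['distortion'],float))[0,0]
    R=np.array(i['R']);t=np.array(i['t']);return -R.T@t,R.T@np.array([n[0],n[1],1.])
def at_z(cam,uv,z):
    c,d=ray(cam,uv);return c+d*(z-c[2])/d[2]
def at_depth(cam,uv,dep):
    c,d=ray(cam,uv);return c+d*dep
def proj(cam,X):
    i=manip.camera_info(cam);K=np.array([[i['fx'],0,i['cx']],[0,i['fy'],i['cy']],[0,0,1.]])
    R=np.array(i['R']);r,_=cv2.Rodrigues(R)
    return cv2.projectPoints(np.array(X,float).reshape(-1,3),r,np.array(i['t'],float),K,np.array(i['distortion'],float))[0][:,0]
def cloud(cam,dep):
    i=manip.camera_info(cam);K=np.array([[i['fx'],0,i['cx']],[0,i['fy'],i['cy']],[0,0,1.]])
    h,w=dep.shape;u,v=np.meshgrid(np.arange(w),np.arange(h))
    n=cv2.undistortPoints(np.stack([u.ravel(),v.ravel()],1).astype(float)[:,None],K,np.array(i['distortion'],float))[:,0]
    P=np.c_[n,np.ones(len(n))]*dep.ravel()[:,None]
    return ((P-np.array(i['t']))@np.array(i['R'])).reshape(h,w,3)
E
python3 - <<'E'
from h import *
np.set_printoptions(precision=4,suppress=True)
for c in('scene','top'):
    p,d=manip.capture(c);cv2.imwrite(f'pics/{c}0.png',p);np.save(f'{c}0.npy',d)
    print(c,manip.camera_info(c)['t'],ray(c,(280,210)))
    for q in('box_center','lane_mouth','cross_bar','lane','backstop','short_box'):
        r=manip.pinpoint(q,c)[:2];print(q,[(np.round(a['uv'],1),round(a['confidence'],2)) for a in r])
s=manip.observe();print(s)
E
```

```text
pics
scene [ 0.2327 -0.3904  1.6426] (array([1.3447, 0.2172, 1.0244]), array([-0.5898, -0.1887, -0.7854]))
box_center [(array([192.4, 161.1]), 0.62), (array([271.5, 202.6]), 0.36)]
lane_mouth [(array([285.5, 199.7]), 0.76)]
cross_bar [(array([334.1, 192.5]), 0.95)]
lane [(array([270.9, 200.6]), 0.62), (array([411.1, 225.2]), 0.49)]
backstop [(array([370.2, 209.7]), 0.76)]
short_box [(array([410.1, 225.7]), 0.63), (array([273.5, 202.7]), 0.54)]
top [-0.009   0.6372  1.4414] (array([ 0.346 , -0.0488,  1.5367]), array([ 0.1919,  0.0048, -0.9815]))
box_center [(array([152.4, 208.5]), 0.63), (array([395.5, 253.4]), 0.59)]
lane_mouth [(array([271.9, 243.4]), 0.62)]
cross_bar [(array([223.5, 248.1]), 0.9)]
lane [(array([286.9, 242.5]), 0.81)]
backstop [(array([180.2, 257.3]), 0.88)]
short_box [(array([134.6, 269.9]), 0.69)]
{'clock': 0.7, 'joint_pos': array([-73.4472,  26.8472,  -2.7832,  87.8068,   1.3815,  65.3755,
        -4.7127]), 'qd': array([-0.0811,  0.0079,  0.0773,  0.032 , -0.0221, -0.0329, -0.0836]), 'tau': array([ -0.0002, -51.0001,  -0.0464, -23.7972,   0.011 ,   0.0008,
         0.    ]), 'position': array([0.2109, 0.6412, 0.2393]), 'tcp_rot': array([[ 0.9499,  0.    ,  0.3124],
       [-0.3124,  0.0001,  0.9499],
       [-0.    , -1.    ,  0.0001]]), 'force': array([ 0.316 , -0.3901,  0.4139]), 'moment': array([-0.021 , -0.0098,  0.0056]), 'width': 0.08541052455623313}
```

View pics/scene0.png

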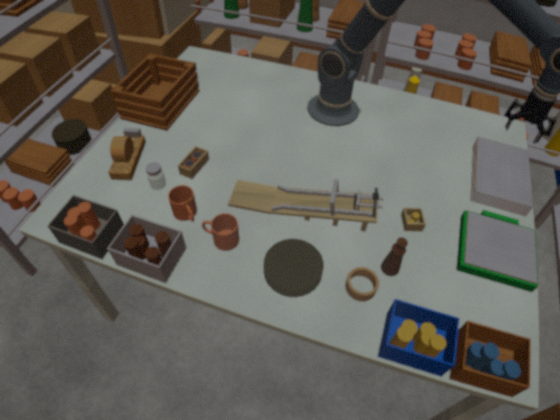

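View pics/top0.png

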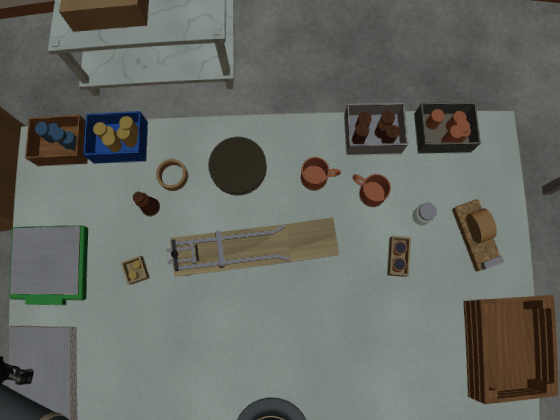

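```bash
python3 - <<'E'
from h import *
np.set_printoptions(precision=4,suppress=True)
d=np.load('top0.npy');P=cloud('top',d);p=cv2.imread('pics/top0.png')
# box
for nm,(u0,u1,v0,v1),zr in(('box',(375,425,225,290),(0.02,0.08)),('foot',(285,350,205,275),(0.007,0.018))):
    S=P[v0:v1,u0:u1].reshape(-1,3);m=(S[:,2]>zr[0])&(S[:,2]<zr[1])
    Q=S[m];r=cv2.minAreaRect(Q[:,:2].astype(np.float32));print(nm,len(Q),r,np.percentile(Q[:,2],[5,50,90,98]))
    print(cv2.boxPoints(r))
print('table z',np.median(P[300:350,200:300,2]))
big=cv2.resize(p[190:290,100:430],None,fx=2.4,fy=2.4,interpolation=cv2.INTER_CUBIC);cv2.imwrite('pics/t_crop.png',big)
s=cv2.imread('pics/scene0.png');cv2.imwrite('pics/s_crop.png',cv2.resize(s[140:240,160:440],None,fx=2.8,fy=2.8,interpolation=cv2.INTER_CUBIC))
for uv in ((271.9,243.4),(223.5,248.1),(180.2,257.3),(286.9,242.5)):
    print(uv,P[int(uv[1]),int(uv[0])])
print('mouth',at_z('top',(271.9,243.4),0.012+.04*np.sin(.16)),at_z('scene',(285.5,199.7),0.0184))
print('bar',at_z('top',(223.5,248.1),.012+.2*np.sin(.16)+.055),at_z('scene',(334.1,192.5),.098))
print('stop',at_z('top',(180.2,257.3),.012+.315*np.sin(.16)),at_z('scene',(370.2,209.7),.062))
print('lane',at_z('top',(286.9,242.5),0.0),at_z('scene',(270.9,200.6),.0))
E
```

```text
box 664 ((0.4967166483402252, -0.37886008620262146), (0.057571135461330414, 0.11035982519388199), 82.5909423828125) [0.0251 0.0404 0.0473 0.0503]
[[ 0.4383 -0.4003]
 [ 0.5477 -0.4145]
 [ 0.5551 -0.3574]
 [ 0.4457 -0.3432]]
foot 1789 ((0.5556522607803345, -0.14753380417823792), (0.18786002695560455, 0.20271208882331848), 88.3866195678711) [0.0077 0.012  0.016  0.0173]
[[ 0.4517 -0.2386]
 [ 0.6543 -0.2443]
 [ 0.6596 -0.0565]
 [ 0.457  -0.0508]]
table z -5.9465239461646544e-05
(271.9, 243.4) [ 0.5461 -0.0131  0.0234]
(223.5, 248.1) [0.5328 0.1234 0.0422]
(180.2, 257.3) [0.5081 0.2443 0.0567]
(286.9, 242.5) [ 0.5493 -0.0563  0.012 ]
mouth [ 0.5455 -0.0155  0.0184] [ 0.5426 -0.0218  0.0184]
bar [0.5254 0.1155 0.0989] [0.5268 0.1271 0.098 ]
stop [0.5067 0.2427 0.0622] [0.5233 0.2465 0.062 ]
lane [ 0.5494 -0.0589  0.    ] [ 0.5486 -0.0702  0.    ]
```

View pics/t_crop.png

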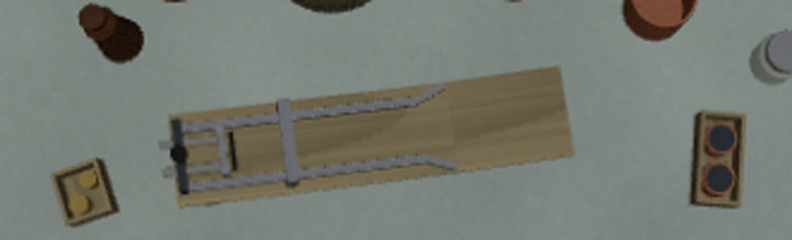

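View pics/s_crop.png

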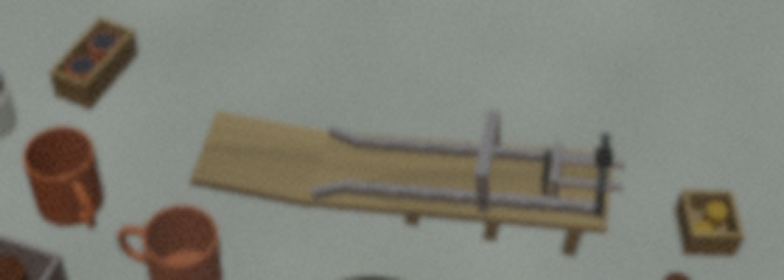

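```bash
cat > lane.py <<'E'
from h import *
from scipy.optimize import least_squares
def model(p,s,lat,h=0):
    # s along (neg = foot), lat left
    x0,y0,psi=p; s=np.asarray(s,float);lat=np.broadcast_to(lat,s.shape)
    c,si=np.cos(.16),np.sin(.16)
    X=np.where(s<0,s,s*c-h*si); Z=np.where(s<0,.012+h,.012+s*si+h*c)
    return np.stack([x0+X*np.cos(psi)-lat*np.sin(psi),y0+X*np.sin(psi)+lat*np.cos(psi),Z],-1)
E
python3 - <<'E'
from lane import *
np.set_printoptions(precision=4,suppress=True)
def edgepts(cam,p0,lat,svals,horizontal=False):
    pass
def fit(cams,p):
  for it in range(4):
    obs=[]
    for cam in cams:
        im=cv2.imread(f'pics/{cam}0.png').astype(np.float32); f=im[:,:,2]-im[:,:,0]  # r-b: wood high
        W=0.015/(it+1)+.006
        def scan(A,B,kind,val,s):
            t=np.linspace(0,1,41);L=proj(cam,A+(B-A)*t[:,None]).astype(np.float32)
            v=cv2.remap(f,L[:,0].reshape(1,-1),L[:,1].reshape(1,-1),cv2.INTER_LINEAR)[0]
            lo,hi=np.median(v[:6]),np.median(v[-6:])
            if abs(lo-hi)<12: return
            k=np.where(np.diff(np.sign(v-(lo+hi)/2))!=0)[0]
            if len(k)!=1: return
            k=k[0];a=(v[k]-(lo+hi)/2)/(v[k]-v[k+1]);uv=L[k]+(L[k+1]-L[k])*a
            obs.append((cam,kind,val,s,uv))
        for sg in(-1,1):
            for s in np.r_[np.linspace(-.13,-.005,22),np.linspace(.005,.28,40)]:
                A=model(p,s,sg*(.055+W));B=model(p,s,sg*(.055-W));scan(A,B,'side',sg*.055,s)
        for l in np.linspace(-.045,.045,16):
            scan(model(p,-.141-W,l),model(p,-.141+W,l),'end',-.141,l)
    def res(q,full=False):
        r=[]
        for cam,k,val,s,uv in obs:
            X,Y=(model(q,s,val),model(q,s+.001,val)) if k=='side' else (model(q,val,s),model(q,val,s+.001))
            a,b=proj(cam,[X,Y]);n=np.array([-(b-a)[1],(b-a)[0]]);n/=np.linalg.norm(n);r.append((uv-a)@n)
        return np.array(r)
    o=least_squares(res,p,loss='soft_l1',f_scale=.4);p=o.x
  r=res(p);
  for cam in cams:
    for k in('side','end'):
      for sg in (-1,1):
        ii=[i for i,x in enumerate(obs) if x[0]==cam and x[1]==k and (k=='end' or x[2]*sg>0)]
        print(cam,k,sg,len(ii),np.mean(r[ii]) if ii else '')
  print(cams,p,np.degrees(p[2]));return p
p0=np.array([.549,-.058,np.radians(97)])
for c in(['top'],['scene'],['top','scene']): p=fit(c,p0)
np.save('lane.npy',p)
print(model(p,.04,0),model(p,.2,0,.055),model(p,.315,0))
for c in('top','scene'):
    im=cv2.imread(f'pics/{c}0.png');
    for l in(-.055,.055,-.03,.03,0):
        for uv in proj(c,model(p,np.linspace(-.141,.315,60),l)): 
            cv2.circle(im,tuple(int(round(x*8)) for x in uv),2,(0,255,0),-1,shift=3)
    b=im[190:290,100:430] if c=='top' else im[140:240,160:440]
    cv2.imwrite(f'pics/ov_{c}.png',cv2.resize(b,None,fx=2.4,fy=2.4,interpolation=cv2.INTER_CUBIC))
E
```

```text
Traceback (most recent call last):
  File "h.py", line 12, in proj
    i=manip.camera_info(cam);K=np.array([[i['fx'],0,i['cx']],[0,i['fy'],i['cy']],[0,0,1.]])
ValueError: time passes only in moves, steps and waits
```

```bash
sed -i "s/^from bench import manip/from bench import manip\nimport functools\n@functools.lru_cache(None)\ndef cinfo(c): return manip.camera_info(c)/; s/i=manip.camera_info(cam)/i=cinfo(cam)/" h.py
cat > fit.py <<'E'
from lane import *
np.set_printoptions(precision=4,suppress=True)
def fit(cams,p,files):
  for it in range(4):
    obs=[]
    for cam in cams:
        im=cv2.imread(files[cam]).astype(np.float32); f=im[:,:,2]-im[:,:,0]
        W=0.015/(it+1)+.006
        def scan(A,B,kind,val,s):
            t=np.linspace(0,1,41);L=proj(cam,A+(B-A)*t[:,None]).astype(np.float32)
            v=cv2.remap(f,L[:,0].reshape(1,-1),L[:,1].reshape(1,-1),cv2.INTER_LINEAR)[0]
            lo,hi=np.median(v[:6]),np.median(v[-6:])
            if abs(lo-hi)<12: return
            k=np.where(np.diff(np.sign(v-(lo+hi)/2))!=0)[0]
            if len(k)!=1: return
            k=k[0];a=(v[k]-(lo+hi)/2)/(v[k]-v[k+1]);uv=L[k]+(L[k+1]-L[k])*a
            obs.append((cam,kind,val,s,uv))
        for sg in(-1,1):
            for s in np.r_[np.linspace(-.13,-.005,22),np.linspace(.005,.28,40)]:
                scan(model(p,s,sg*(.055+W)),model(p,s,sg*(.055-W)),'side',sg*.055,s)
        for l in np.linspace(-.045,.045,16):
            scan(model(p,-.141-W,l),model(p,-.141+W,l),'end',-.141,l)
    def res(q):
        r=[]
        for cam,k,val,s,uv in obs:
            X,Y=(model(q,s,val),model(q,s+.001,val)) if k=='side' else (model(q,val,s),model(q,val,s+.001))
            a,b=proj(cam,[X,Y]);n=np.array([-(b-a)[1],(b-a)[0]]);n/=np.linalg.norm(n);r.append((uv-a)@n)
        return np.array(r)
    p=least_squares(res,p,loss='soft_l1',f_scale=.4).x
  r=res(p)
  for cam in cams:
    for k in('side','end'):
      for sg in (-1,1):
        ii=[i for i,x in enumerate(obs) if x[0]==cam and x[1]==k and (k=='end' or x[2]*sg>0)]
        print(cam,k,sg,len(ii),np.mean(r[ii]) if ii else '')
  print(cams,p,np.degrees(p[2]));return p
E
python3 - <<'E'
from fit import *
F=dict(top='pics/top0.png',scene='pics/scene0.png')
p0=np.array([.549,-.058,np.radians(97)])
for c in(['top'],['scene'],['top','scene']): p=fit(c,p0,F)
np.save('lane.npy',p)
print(model(p,.04,0),model(p,.2,0,.055),model(p,.315,0))
for c in('top','scene'):
    im=cv2.imread(f'pics/{c}0.png');b=im[190:290,100:430] if c=='top' else im[140:240,160:440]
    o=(100,190) if c=='top' else (160,140)
    b=cv2.resize(b,None,fx=2.4,fy=2.4,interpolation=cv2.INTER_CUBIC)
    for l in(-.055,.055,-.03,.03,0):
        for uv in proj(c,model(p,np.linspace(-.141,.315,60),l)): 
            cv2.circle(b,tuple(int(round((x-y)*2.4)) for x,y in zip(uv,o)),1,(0,255,0),-1)
    for uv in proj(c,model(p,np.array([-.141,0,.04,.2,.315]),0)):
            cv2.circle(b,tuple(int(round((x-y)*2.4)) for x,y in zip(uv,o)),3,(0,0,255),-1)
    cv2.imwrite(f'pics/ov_{c}.png',b)
E
```

```text
top side -1 57 0.11973819202841339
top side 1 60 -0.11304747982766511
top end -1 16 0.0030533252116617064
top end 1 16 0.0030533252116617064
['top'] [ 0.5476 -0.0612  1.6892] 96.78169020856959
scene side -1 61 0.10409081394866965
scene side 1 26 -0.3279838828545462
scene end -1 16 -0.021292135731415765
scene end 1 16 -0.021292135731415765
['scene'] [ 0.5512 -0.0606  1.687 ] 96.65575822449385
top side -1 57 -0.03913338893681465
top side 1 60 -0.27168185926828037
top end -1 16 -0.07635786070437241
top end 1 16 -0.07635786070437241
scene side -1 61 0.7528152639414093
scene side 1 25 0.06553537088016358
scene end -1 16 -0.03082469650474485
scene end 1 16 -0.03082469650474485
['top', 'scene'] [ 0.5481 -0.0609  1.6893] 96.79123811823177
[ 0.5434 -0.0217  0.0184] [0.5258 0.1265 0.0982] [0.5113 0.2479 0.0622]
```

```bash
python3 -c "
import cv2,numpy as np
a=cv2.imread('pics/ov_top.png');b=cv2.imread('pics/ov_scene.png')
b=cv2.copyMakeBorder(b,0,0,0,a.shape[1]-b.shape[1],0);cv2.imwrite('pics/ov.png',np.vstack([a,b]))"
```

```text
(no output)
```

View pics/ov.png

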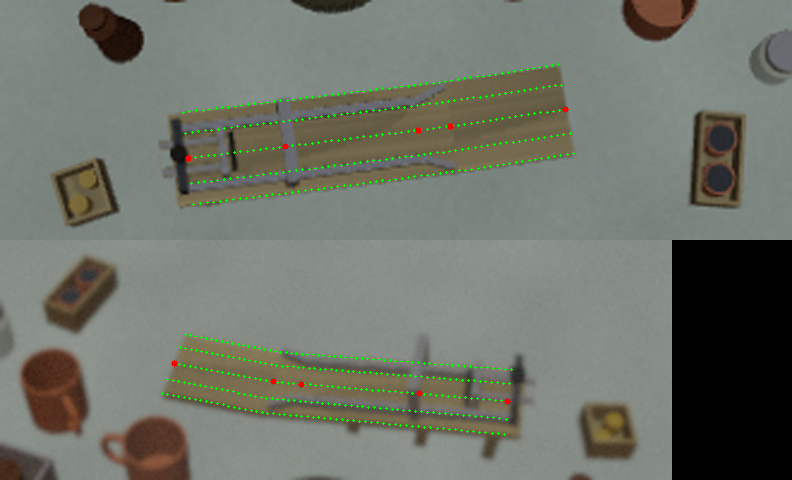

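```bash
python3 - <<'E'
from h import *
a=cv2.imread('pics/top0.png')[228:284,380:420];b=cv2.imread('pics/scene0.png')[140:185,170:220]
a=cv2.resize(a,None,fx=10,fy=10,interpolation=cv2.INTER_CUBIC);b=cv2.resize(b,None,fx=8,fy=8,interpolation=cv2.INTER_CUBIC)
H=max(a.shape[0],b.shape[0]);f=lambda q:cv2.copyMakeBorder(q,0,H-q.shape[0],0,0,0)
# overlay of estimate rim
for o,cam,k,off in((a,'top',10,(380,228)),(b,'scene',8,(170,140))):
    c=np.array([.4967,-.379]);th=np.radians(-7.4);ex=np.array([np.cos(th),np.sin(th)]);ey=np.array([-ex[1],ex[0]])
    X=[np.r_[c+i*.055*ex+j*.027*ey,.045] for i,j in((1,1),(1,-1),(-1,-1),(-1,1))]
    u=(proj(cam,X)-off+.5)*k;cv2.polylines(o,[np.int32(u)],True,(0,255,0),1)
cv2.imwrite('pics/boxz.png',np.hstack([f(a),f(b)]))
p=np.array([.5481,-.0609,1.6893])
from lane import model
t=cv2.imread('pics/top0.png')[225:285,160:245];t=cv2.resize(t,None,fx=8,fy=8,interpolation=cv2.INTER_CUBIC)
for s in(.234,.244,.254,.264,.274):
    u=(proj('top',model(p,np.array([s,s]),np.array([-.022,.022]),.035))-(160,225)+.5)*8
    cv2.line(t,*[tuple(int(z) for z in q) for q in u],(0,255,0),1)
cv2.imwrite('pics/pad.png',t)
E
```

```text
(no output)
```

View pics/boxz.png

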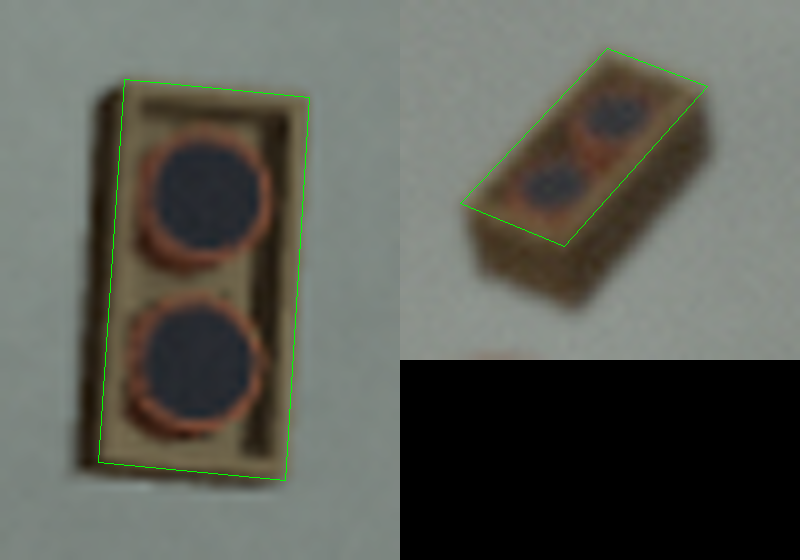

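View pics/pad.png

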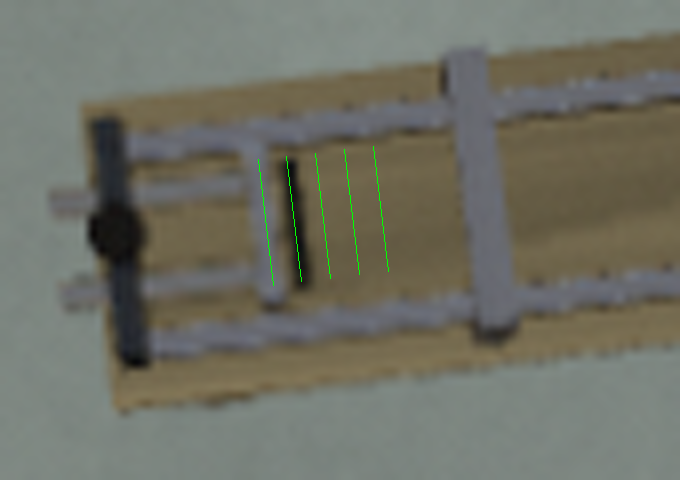

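```bash
cat >> h.py <<'E'
from scipy.spatial.transform import Rotation as Rn
def Rdown(jaw_deg):
    a=np.radians(jaw_deg);z=np.array([np.cos(a),np.sin(a),0]);y=np.array([0,0,-1.]);return np.c_[np.cross(y,z),y,z]
def go(pos,R):
    s=manip.observe();R0=np.array(s['tcp_rot']);p0=np.array(s['position'])
    return np.round(R0.T@(np.array(pos)-p0)*1000,1),np.round(Rn.from_matrix(R0.T@R).as_rotvec(),4)
E
python3 - <<'E'
from h import *
np.set_printoptions(precision=4,suppress=True)
print(go([.58,.1,.25],Rdown(-10)));print(go([.4967,-.379,.15],Rdown(-97.4)))
E
```

```text
(array([ 519.7,  -10.7, -398.8]), array([-0.    ,  1.4276, -0.0001]))
(array([ 590.2,   89.3, -879.8]), array([ 0.    ,  2.953 , -0.0001]))
```

Request:
{"api": "send_rows", "payload": {
  "rows": [
    {"travel": [260, -11, -200], "twist": [0, 0.71, 0], "gripper": -1},
    {"travel": [260, -11, -200], "twist": [0, 0.71, 0], "gripper": -1},
    {"travel": [260, -11, -200], "twist": [0, 0.71, 0], "gripper": -1},
    {"travel": [260, -11, -200], "twist": [0, 0.71, 0], "gripper": -1},
    {"travel": [260, -11, -200], "twist": [0, 0.71, 0], "gripper": -1},
    {"travel": [260, -11, -200], "twist": [0, 0.71, 0], "gripper": -1},
    {"travel": [520, -11, -400], "twist": [0, 1.43, 0], "gripper": -1},
    {"travel": [520, -11, -400], "twist": [0, 1.43, 0], "gripper": -1},
    {"travel": [520, -11, -400], "twist": [0, 1.43, 0], "gripper": -1},
    {"travel": [520, -11, -400], "twist": [0, 1.43, 0], "gripper": -1},
    {"travel": [520, -11, -400], "twist": [0, 1.43, 0], "gripper": -1},
    {"travel": [520, -11, -400], "twist": [0, 1.43, 0], "gripper": -1},
    {"travel": [520, -11, -400], "twist": [0, 1.43, 0], "gripper": -1},
    {"travel": [520, -11, -400], "twist": [0, 1.43, 0], "gripper": -1},
    {"travel": [520, -11, -400], "twist": [0, 1.43, 0], "gripper": -1},
    {"travel": [520, -11, -400], "twist": [0, 1.43, 0], "gripper": -1},
    {"travel": [520, -11, -400], "twist": [0, 1.43, 0], "gripper": -1},
    {"travel": [520, -11, -400], "twist": [0, 1.43, 0], "gripper": -1}
  ]
}}

```text
clock: 2.5
position: [0.5792, 0.1006, 0.2503]
tcp_rot: [[-0.173, -0.0, 0.985], [-0.985, 0.001, -0.173], [-0.001, -1.0, -0.0]]
force: [-0.2, 0.4, -0.4]
width: 0.0853
```

```bash
python3 - <<'E'
from h import *
np.set_printoptions(precision=4,suppress=True)
s=manip.observe();print(s['clock'],s['position'],s['joint_pos'])
print(go([.4967,-.379,.15],Rdown(-97.4)))
E
```

```text
2.5 [0.5792 0.1006 0.2503] [-34.5435  19.0816  26.5863 100.6171  -9.5443  62.5343 -14.7645]
(array([486.7,  99.9,   1.8]), array([ 0.0009,  1.5259, -0.0002]))
```

Request:
{"api": "send_rows", "payload": {
  "rows": [
    {"travel": [486, 50, 2], "twist": [0, 1.526, 0], "gripper": -1},
    {"travel": [486, 50, 2], "twist": [0, 1.526, 0], "gripper": -1},
    {"travel": [486, 50, 2], "twist": [0, 1.526, 0], "gripper": -1},
    {"travel": [486, 50, 2], "twist": [0, 1.526, 0], "gripper": -1},
    {"travel": [486, 50, 2], "twist": [0, 1.526, 0], "gripper": -1},
    {"travel": [486, 50, 2], "twist": [0, 1.526, 0], "gripper": -1},
    {"travel": [486, 50, 2], "twist": [0, 1.526, 0], "gripper": -1},
    {"travel": [486, 50, 2], "twist": [0, 1.526, 0], "gripper": -1},
    {"travel": [486, 50, 2], "twist": [0, 1.526, 0], "gripper": -1},
    {"travel": [486, 50, 2], "twist": [0, 1.526, 0], "gripper": -1},
    {"travel": [486, 50, 2], "twist": [0, 1.526, 0], "gripper": -1},
    {"travel": [487, 100, 2], "twist": [0, 1.526, 0], "gripper": -1},
    {"travel": [487, 100, 2], "twist": [0, 1.526, 0], "gripper": -1},
    {"travel": [487, 100, 2], "twist": [0, 1.526, 0], "gripper": -1},
    {"travel": [487, 100, 2], "twist": [0, 1.526, 0], "gripper": -1},
    {"travel": [487, 100, 2], "twist": [0, 1.526, 0], "gripper": -1}
  ]
}}

```text
clock: 4.1
position: [0.4972, -0.3812, 0.1522]
tcp_rot: [[-0.991, 0.003, -0.131], [0.131, -0.001, -0.991], [-0.003, -1.0, 0.001]]
force: [0.5, -0.8, 0.1]
width: 0.0853
```

```bash
python3 - <<'E'
from h import *
np.set_printoptions(precision=4,suppress=True)
s=manip.observe();print(s['clock'],s['position'],s['joint_pos'])
p,d=manip.capture('top');cv2.imwrite('pics/top1.png',p[170:330,300:500].repeat(3,0).repeat(3,1))
print(go([.4967,-.379,.023],Rdown(-97.4)))
E
```

```text
4.1 [ 0.4972 -0.3812  0.1522] [  0.8142  34.0394  47.5123 102.0003 -29.5442  57.0166 -37.4908]
(array([  1. , 129. ,  -2.3]), array([-0.0009, -0.0022, -0.0029]))
```

View pics/top1.png

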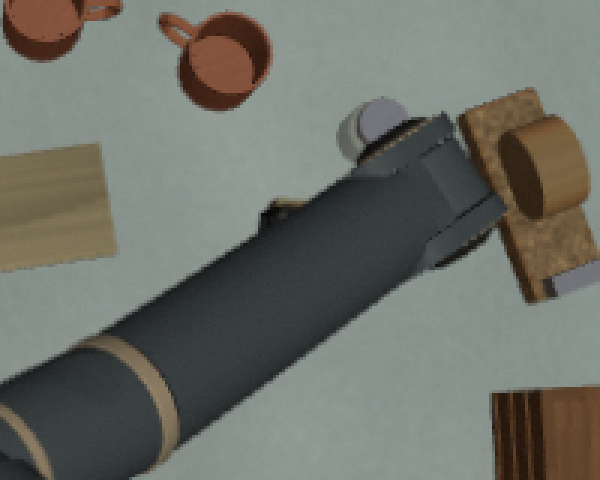

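```bash
python3 - <<'E'
from h import *
np.set_printoptions(precision=3,suppress=True)
p,d=manip.capture('top');P=cloud('top',d)
for u,v in((430,217),(455,225),(460,235),(447,210),(420,235),(400,245),(370,270),(424,214),(380,225),(430,222),(452,250)):print((u,v),P[v,u])
p,d=manip.capture('scene');cv2.imwrite('pics/scene1.png',p[60:260,60:360].repeat(2,0).repeat(2,1))
E
```

```text
(430, 217) [ 0.529 -0.35   0.481]
(455, 225) [ 0.511 -0.402  0.48 ]
(460, 235) [ 0.489 -0.409  0.487]
(447, 210) [ 0.542 -0.387  0.484]
(420, 235) [ 0.485 -0.313  0.533]
(400, 245) [ 0.464 -0.267  0.558]
(370, 270) [ 0.415 -0.197  0.621]
(424, 214) [ 0.606 -0.446  0.088]
(380, 225) [ 0.593 -0.335 -0.   ]
(430, 222) [ 0.514 -0.342  0.507]
(452, 250) [ 0.457 -0.382  0.509]
```

View pics/scene1.png

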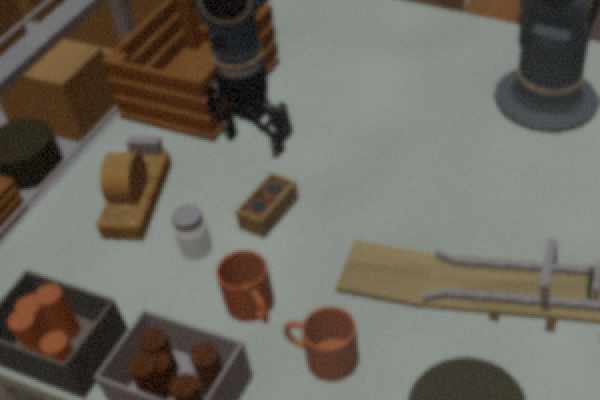

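Request:
{"api": "send_rows", "payload": {
  "rows": [
    {"travel": [1, 40, -2], "twist": [-0.001, -0.002, -0.003], "gripper": -1},
    {"travel": [1, 80, -2], "twist": [-0.001, -0.002, -0.003], "gripper": -1},
    {"travel": [1, 105, -2], "twist": [-0.001, -0.002, -0.003], "gripper": -1},
    {"travel": [1, 120, -2], "twist": [-0.001, -0.002, -0.003], "gripper": -1},
    {"travel": [1, 128, -2], "twist": [-0.001, -0.002, -0.003], "gripper": -1},
    {"travel": [1, 128, -2], "twist": [-0.001, -0.002, -0.003], "gripper": -1}
  ]
}}

```text
clock: 4.85
position: [0.4954, -0.379, 0.0221]
tcp_rot: [[-0.992, -0.003, -0.13], [0.13, 0.001, -0.992], [0.003, -1.0, -0.001]]
force: [0.2, 0.3, -0.5]
width: 0.0852
```

Request:
{"api": "send_rows", "payload": {
  "squeeze": 25,
  "rows": [
    {"travel": [0, 0, 0], "twist": [0, 0, 0], "gripper": 1},
    {"travel": [0, 0, 0], "twist": [0, 0, 0], "gripper": 1},
    {"travel": [0, 0, 0], "twist": [0, 0, 0], "gripper": 1},
    {"travel": [0, 0, 0], "twist": [0, 0, 0], "gripper": 1},
    {"travel": [0, 0, 0], "twist": [0, 0, 0], "gripper": 1},
    {"travel": [0, 0, 0], "twist": [0, 0, 0], "gripper": 1},
    {"travel": [0, 0, 0], "twist": [0, 0, 0], "gripper": 1},
    {"travel": [0, 0, 0], "twist": [0, 0, 0], "gripper": 1},
    {"travel": [0, 0, 0], "twist": [0, 0, 0], "gripper": 1},
    {"travel": [0, 0, 0], "twist": [0, 0, 0], "gripper": 1}
  ]
}}

```text
clock: 5.85
position: [0.4961, -0.3793, 0.0237]
tcp_rot: [[-0.992, -0.001, -0.13], [0.13, 0.001, -0.992], [0.001, -1.0, -0.001]]
force: [-0.4, 1.6, 6.9]
width: 0.0533
```

Request:
{"api": "send_rows", "payload": {
  "rows": [
    {"travel": [0, -20, 0], "twist": [0, 0, 0], "gripper": 1},
    {"travel": [0, -50, 0], "twist": [0, 0, 0], "gripper": 1},
    {"travel": [0, -90, 0], "twist": [0, 0, 0], "gripper": 1},
    {"travel": [0, -120, 0], "twist": [0, 0, 0], "gripper": 1},
    {"travel": [0, -130, 0], "twist": [0, 0, 0], "gripper": 1},
    {"travel": [0, -130, 0], "twist": [0, 0, 0], "gripper": 1}
  ]
}}

```text
clock: 6.45
position: [0.496, -0.3789, 0.1527]
tcp_rot: [[-0.992, -0.001, -0.13], [0.13, 0.001, -0.992], [0.002, -1.0, -0.001]]
force: [0.8, -0.1, -6.1]
width: 0.0537
```

```bash
python3 - <<'E'
from h import *
from lane import model
np.set_printoptions(precision=4,suppress=True)
s=manip.observe();print(s['clock'],s['position'],s['joint_pos'],s['force'],s['width'])
p,d=manip.capture('scene');cv2.imwrite('pics/scene2.png',p[60:260,60:360].repeat(2,0).repeat(2,1))
L=np.load('lane.npy');print(model(L,-.075,0))
print(go(np.r_[model(L,-.075,0)[:2],.12],Rdown(6.79)))
E
```

```text
6.45 [ 0.496  -0.3789  0.1527] [  0.5557  33.9814  47.682  102.112  -29.408   57.2862 -37.573 ] [ 0.8351 -0.1166 -6.1237] 0.05367037092482045
[ 0.5569 -0.1354  0.012 ]
(array([ -29.9,   31.6, -248.6]), array([ 0.0056, -1.8192,  0.0008]))
```

View pics/scene2.png

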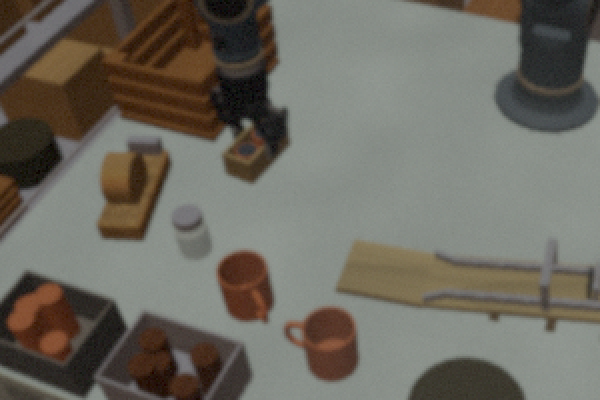

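Request:
{"api": "send_rows", "payload": {
  "rows": [
    {"travel": [-30, 0, -249], "twist": [0, -1.819, 0], "gripper": 1},
    {"travel": [-30, 0, -249], "twist": [0, -1.819, 0], "gripper": 1},
    {"travel": [-30, 0, -249], "twist": [0, -1.819, 0], "gripper": 1},
    {"travel": [-30, 0, -249], "twist": [0, -1.819, 0], "gripper": 1},
    {"travel": [-30, 0, -249], "twist": [0, -1.819, 0], "gripper": 1},
    {"travel": [-30, 0, -249], "twist": [0, -1.819, 0], "gripper": 1},
    {"travel": [-30, 0, -249], "twist": [0, -1.819, 0], "gripper": 1},
    {"travel": [-30, 0, -249], "twist": [0, -1.819, 0], "gripper": 1},
    {"travel": [-30, 0, -249], "twist": [0, -1.819, 0], "gripper": 1},
    {"travel": [-30, 0, -249], "twist": [0, -1.819, 0], "gripper": 1},
    {"travel": [-30, 0, -249], "twist": [0, -1.819, 0], "gripper": 1},
    {"travel": [-30, 0, -249], "twist": [0, -1.819, 0], "gripper": 1},
    {"travel": [-30, 0, -249], "twist": [0, -1.819, 0], "gripper": 1},
    {"travel": [-30, 0, -249], "twist": [0, -1.819, 0], "gripper": 1},
    {"travel": [-30, 30, -249], "twist": [0.005, -1.819, 0], "gripper": 1},
    {"travel": [-30, 30, -249], "twist": [0.005, -1.819, 0], "gripper": 1},
    {"travel": [-30, 30, -249], "twist": [0.005, -1.819, 0], "gripper": 1},
    {"travel": [-30, 30, -249], "twist": [0.005, -1.819, 0], "gripper": 1}
  ]
}}

```text
clock: 8.3
position: [0.5584, -0.1362, 0.1232]
tcp_rot: [[0.117, 0.001, 0.993], [-0.993, -0.002, 0.117], [0.002, -1.0, 0.001]]
force: [0.1, 0.4, -5.2]
width: 0.0536
```

```bash
python3 - <<'E'
from h import *
from lane import model
np.set_printoptions(precision=4,suppress=True)
s=manip.observe();print(s['clock'],s['position'],s['joint_pos'],s['force'],s['width'])
p,d=manip.capture('scene');cv2.imwrite('pics/scene3.png',p[100:250,180:420].repeat(3,0).repeat(3,1))
L=np.load('lane.npy')
print(go(np.r_[model(L,-.075,0)[:2],.036],Rdown(6.79)))
E
```

```text
8.3 [ 0.5584 -0.1362  0.1232] [ -7.1345  25.8284  21.7005 109.4048 -12.5998  46.9734  27.9469] [ 0.0904  0.3993 -5.1641] 0.05358239129014572
(array([-1.2, 87.4, -1.6]), array([-0.0017, -0.001 ,  0.0022]))
```

View pics/scene3.png

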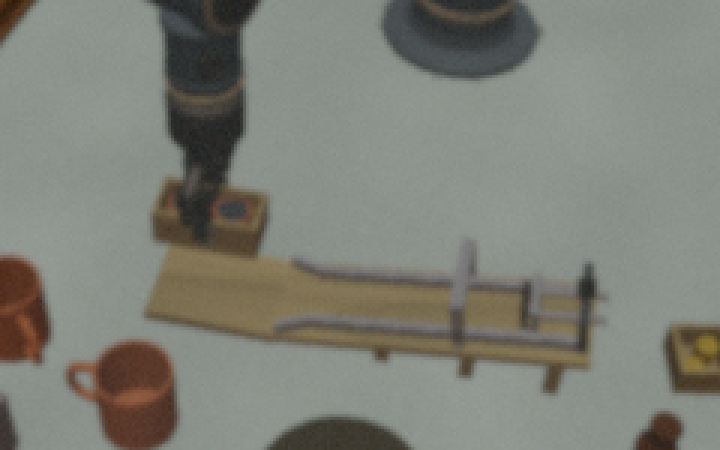

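Request:
{"api": "send_rows", "payload": {
  "rows": [
    {"travel": [-1, 35, -2], "twist": [-0.002, -0.001, 0.002], "gripper": 1},
    {"travel": [-1, 60, -2], "twist": [-0.002, -0.001, 0.002], "gripper": 1},
    {"travel": [-1, 75, -2], "twist": [-0.002, -0.001, 0.002], "gripper": 1},
    {"travel": [-1, 82, -2], "twist": [-0.002, -0.001, 0.002], "gripper": 1},
    {"travel": [-1, 84, -2], "twist": [-0.002, -0.001, 0.002], "gripper": 1},
    {"travel": [-1, 85, -2], "twist": [-0.002, -0.001, 0.002], "gripper": 1},
    {"travel": [-1, 85, -2], "twist": [-0.002, -0.001, 0.002], "gripper": 1}
  ]
}}

```text
clock: 9.05
position: [0.5565, -0.1356, 0.0384]
tcp_rot: [[0.119, -0.0, 0.993], [-0.993, -0.0, 0.119], [0.0, -1.0, -0.0]]
force: [1.3, 0.2, -5.8]
width: 0.0533
```

Request:
{"api": "send_rows", "payload": {
  "rows": [
    {"travel": [0, 1, 0], "gripper": 1, "twist": [0, 0, 0]},
    {"travel": [0, 1, 0], "gripper": 1, "twist": [0, 0, 0]}
  ]
}}

```text
clock: 9.25
position: [0.5559, -0.1354, 0.0369]
tcp_rot: [[0.119, -0.001, 0.993], [-0.993, 0.0, 0.119], [-0.0, -1.0, -0.001]]
force: [0.3, -0.4, -5.1]
width: 0.0537
```

Request:
{"api": "send_rows", "payload": {
  "rows": [
    {"travel": [0, 1, 0], "gripper": 1, "twist": [0, 0, 0]},
    {"travel": [0, 1, 0], "gripper": 1, "twist": [0, 0, 0]}
  ]
}}

```text
clock: 9.45
position: [0.5559, -0.1354, 0.0357]
tcp_rot: [[0.119, -0.001, 0.993], [-0.993, 0.0, 0.119], [-0.0, -1.0, -0.001]]
force: [-0.2, 0.7, -3.9]
width: 0.0534
```

Request:
{"api": "send_rows", "payload": {
  "rows": [
    {"travel": [0, 1, 0], "gripper": 1, "twist": [0, 0, 0]},
    {"travel": [0, 1, 0], "gripper": 1, "twist": [0, 0, 0]}
  ]
}}

```text
clock: 9.65
position: [0.5559, -0.1354, 0.0357]
tcp_rot: [[0.119, -0.001, 0.993], [-0.993, 0.001, 0.119], [-0.001, -1.0, -0.001]]
force: [-2.9, 1.7, 6.5]
width: 0.0534
```

Request:
{"api": "send_rows", "payload": {
  "rows": [
    {"travel": [0, -0.5, 0], "gripper": 1, "twist": [0, 0, 0]},
    {"travel": [0, -0.5, 0], "gripper": -1, "twist": [0, 0, 0]},
    {"travel": [0, -0.5, 0], "gripper": -1, "twist": [0, 0, 0]},
    {"travel": [0, -0.5, 0], "gripper": -1, "twist": [0, 0, 0]},
    {"travel": [0, -0.5, 0], "gripper": -1, "twist": [0, 0, 0]},
    {"travel": [0, -0.5, 0], "gripper": -1, "twist": [0, 0, 0]},
    {"travel": [0, -0.5, 0], "gripper": -1, "twist": [0, 0, 0]},
    {"travel": [0, -0.5, 0], "gripper": -1, "twist": [0, 0, 0]}
  ]
}}

```text
clock: 10.45
position: [0.5556, -0.1354, 0.0349]
tcp_rot: [[0.119, -0.002, 0.993], [-0.993, 0.0, 0.119], [-0.0, -1.0, -0.002]]
force: [-0.2, -0.2, -0.6]
width: 0.0854
```

Request:
{"api": "send_rows", "payload": {
  "rows": [
    {"travel": [0, -30, 0], "gripper": -1, "twist": [0, 0, 0]},
    {"travel": [0, -70, 0], "gripper": -1, "twist": [0, 0, 0]},
    {"travel": [0, -90, 0], "gripper": -1, "twist": [0, 0, 0]},
    {"travel": [50, -100, 0], "gripper": 0.5, "twist": [0, 0, 0]},
    {"travel": [95, -100, 0], "gripper": 0.5, "twist": [0, 0, 0]},
    {"travel": [95, -100, 0], "gripper": 0.5, "twist": [0, 0, 0]},
    {"travel": [95, -100, 0], "gripper": 0.5, "twist": [0, 0, 0]}
  ]
}}

```text
clock: 11.15
position: [0.5665, -0.2311, 0.1348]
tcp_rot: [[0.116, -0.002, 0.993], [-0.993, -0.0, 0.116], [-0.0, -1.0, -0.002]]
force: [-0.4, 0.3, -0.1]
width: 0.0279
```

```bash
python3 - <<'E'
from h import *
from lane import model
np.set_printoptions(precision=4,suppress=True)
s=manip.observe();print(s['clock'],s['position'],s['joint_pos'],s['force'],s['width'])
p,d=manip.capture('scene');cv2.imwrite('pics/scene4.png',p[120:240,180:400].repeat(3,0).repeat(3,1))
p,d=manip.capture('top');cv2.imwrite('pics/top4.png',p[190:300,160:380].repeat(3,0).repeat(3,1))
E
```

```text
11.15 [ 0.5665 -0.2311  0.1348] [  1.5935  28.2809  22.6068 103.709  -13.5259  50.7957  37.0427] [-0.4009  0.2843 -0.126 ] 0.02793633305593489
```

View pics/scene4.png

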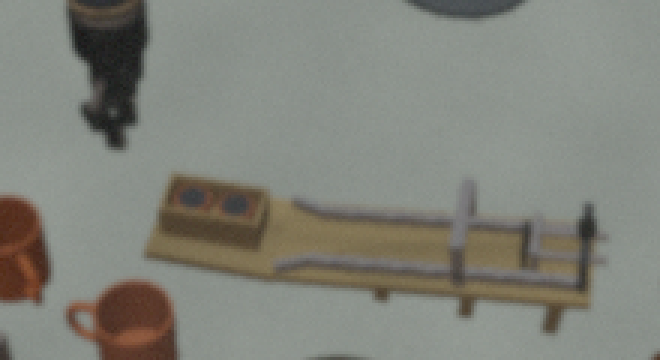

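View pics/top4.png

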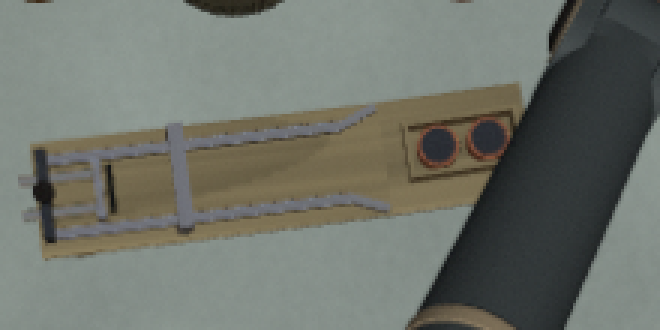

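```bash
cat >> lane.py <<'E'
L=np.load('lane.npy')
ex=np.array([np.cos(L[2]),np.sin(L[2]),0]);ly=np.array([-np.sin(L[2]),np.cos(L[2]),0])
def Rpush():
    y=np.sin(.16)*ex-np.cos(.16)*np.array([0,0,1.]);z=-ly;return np.c_[np.cross(y,z),y,z]
def st():
    s=manip.observe();d=np.array(s['position'])-[L[0],L[1],.012]
    f=np.array(s['force']);u=np.cos(.16)*ex+np.sin(.16)*np.array([0,0,1.]);n=-np.sin(.16)*ex+np.cos(.16)*np.array([0,0,1.])
    print('t %.2f horiz: s %.1f lat %.1f z %.1f | slope: s %.1f h %.1f | F up %.1f horiz %.1f lat %.1f n %.1f |F| %.1f w %.3f'%(s['clock'],d@ex*1e3,d@ly*1e3,d[2]*1e3,d@u*1e3,d@n*1e3,f@u,f@ex,f@ly,f@n,np.linalg.norm(f),s['width']))
E
python3 - <<'E'
from lane import *
np.set_printoptions(precision=4,suppress=True)
st()
b=model(L,-.160,0);print(go(np.r_[b[:2],.12],Rpush()));print(go(np.r_[b[:2],.040],Rpush()))
E
```

```text
t 11.25 horiz: s -168.4 lat 1.0 z 122.3 | slope: s -146.7 h 147.6 | F up -0.0 horiz 0.1 lat 0.9 n -0.9 |F| 1.2 w 0.021
(array([-8.3, 14.3,  1.1]), array([0.0029, 0.0016, 0.1581]))
(array([-8.2, 94.3,  1.3]), array([0.0029, 0.0016, 0.1581]))
```

Request:
{"api": "send_rows", "payload": {
  "rows": [
    {"travel": [-3, 20, 1], "gripper": 0.7, "twist": [0.003, 0.002, 0.158]},
    {"travel": [-6, 40, 1], "gripper": 0.7, "twist": [0.003, 0.002, 0.158]},
    {"travel": [-8, 65, 1], "gripper": 0.7, "twist": [0.003, 0.002, 0.158]},
    {"travel": [-8, 85, 1], "gripper": 0.7, "twist": [0.003, 0.002, 0.158]},
    {"travel": [-8, 94, 1], "gripper": 0.7, "twist": [0.003, 0.002, 0.158]},
    {"travel": [-8, 94, 1], "gripper": 0.7, "twist": [0.003, 0.002, 0.158]},
    {"travel": [-8, 94, 1], "gripper": 0.7, "twist": [0.003, 0.002, 0.158]}
  ]
}}

```text
clock: 11.95
position: [0.5676, -0.2211, 0.0415]
tcp_rot: [[0.116, -0.017, 0.993], [-0.981, 0.157, 0.118], [-0.157, -0.988, 0.002]]
force: [0.1, -0.3, -0.7]
width: 0.0129
```

```bash
python3 - <<'E'
from lane import *
np.set_printoptions(precision=4,suppress=True)
st(); b=model(L,-.145,0);print(go(np.r_[b[:2],.040],Rpush()))
p,d=manip.capture('scene');cv2.imwrite('pics/scene5.png',cv2.resize(p[120:220,190:340],None,fx=5,fy=5,interpolation=cv2.INTER_CUBIC))
E
```

```text
t 11.95 horiz: s -161.4 lat -0.4 z 29.5 | slope: s -154.7 h 54.9 | F up -0.4 horiz -0.3 lat -0.1 n -0.6 |F| 0.8 w 0.013
(array([-16. ,   4.1,  -0.4]), array([-0.0018, -0.0005,  0.0019]))
```

View pics/scene5.png

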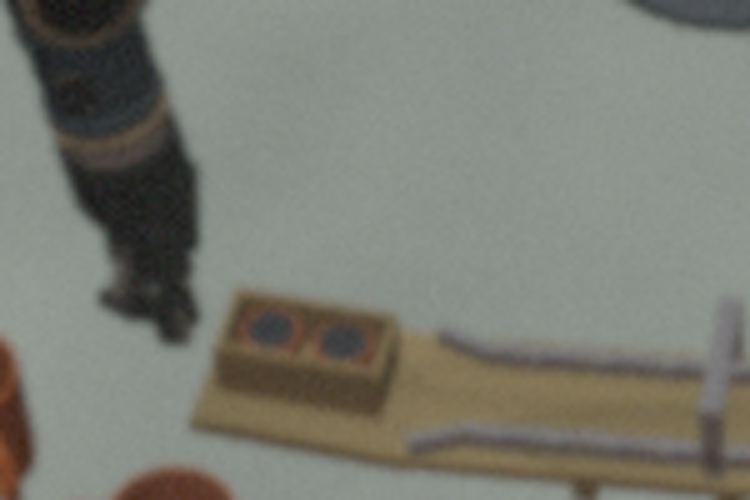

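Request:
{"api": "send_rows", "payload": {
  "rows": [
    {"travel": [-3, 0.5, 0], "gripper": 0.7, "twist": [0, 0, 0]},
    {"travel": [-6, 1, 0], "gripper": 0.7, "twist": [0, 0, 0]},
    {"travel": [-8, 1.3, 0], "gripper": 0.7, "twist": [0, 0, 0]},
    {"travel": [-10, 1.6, 0], "gripper": 0.7, "twist": [0, 0, 0]},
    {"travel": [-12, 1.9, 0], "gripper": 0.7, "twist": [0, 0, 0]},
    {"travel": [-14, 2.2, 0], "gripper": 0.7, "twist": [0, 0, 0]}
  ]
}}

```text
clock: 12.6
position: [0.5653, -0.2074, 0.041]
tcp_rot: [[0.115, -0.018, 0.993], [-0.981, 0.157, 0.117], [-0.158, -0.987, 0.001]]
force: [-0.4, -0.5, -0.3]
width: 0.0127
```

Request:
{"api": "send_rows", "payload": {
  "rows": [
    {"travel": [-1, 0.2, 0], "gripper": 0.7, "twist": [0, 0, 0]},
    {"travel": [-2, 0.3, 0], "gripper": 0.7, "twist": [0, 0, 0]},
    {"travel": [-3, 0.5, 0], "gripper": 0.7, "twist": [0, 0, 0]},
    {"travel": [-4, 0.6, 0], "gripper": 0.7, "twist": [0, 0, 0]}
  ]
}}

```text
clock: 13.0
position: [0.5648, -0.2035, 0.041]
tcp_rot: [[0.115, -0.018, 0.993], [-0.981, 0.157, 0.116], [-0.158, -0.987, 0.001]]
force: [-0.8, 0.1, 0.6]
width: 0.0128
```

Request:
{"api": "send_rows", "payload": {
  "rows": [
    {"travel": [-1, 0.2, 0], "gripper": 0.7, "twist": [0, 0, 0]},
    {"travel": [-2, 0.3, 0], "gripper": 0.7, "twist": [0, 0, 0]},
    {"travel": [-3, 0.5, 0], "gripper": 0.7, "twist": [0, 0, 0]},
    {"travel": [-4, 0.6, 0], "gripper": 0.7, "twist": [0, 0, 0]},
    {"travel": [-5, 0.8, 0], "gripper": 0.7, "twist": [0, 0, 0]},
    {"travel": [-6, 1, 0], "gripper": 0.7, "twist": [0, 0, 0]}
  ]
}}

```text
clock: 13.6
position: [0.5641, -0.1983, 0.041]
tcp_rot: [[0.115, -0.017, 0.993], [-0.981, 0.156, 0.116], [-0.157, -0.988, 0.001]]
force: [-0.4, -2.4, -0.3]
width: 0.0129
```

```bash
python3 - <<'E'
from lane import *
st()
E
```

```text
t 13.60 horiz: s -138.3 lat 0.3 z 29.0 | slope: s -132.0 h 50.7 | F up -2.4 horiz -2.4 lat 0.6 n 0.1 |F| 2.5 w 0.013
```

Request:
{"api": "send_rows", "payload": {
  "rows": [
    {"travel": [-1.5, 0.2, 0], "gripper": 0.7, "twist": [0, 0, 0]},
    {"travel": [-3, 0.5, 0], "gripper": 0.7, "twist": [0, 0, 0]},
    {"travel": [-4.5, 0.7, 0], "gripper": 0.7, "twist": [0, 0, 0]},
    {"travel": [-6, 1, 0], "gripper": 0.7, "twist": [0, 0, 0]},
    {"travel": [-7.5, 1.2, 0], "gripper": 0.7, "twist": [0, 0, 0]}
  ]
}}

```text
clock: 14.1
position: [0.5633, -0.1899, 0.041]
tcp_rot: [[0.115, -0.017, 0.993], [-0.981, 0.157, 0.116], [-0.158, -0.988, 0.001]]
force: [0.6, -3.6, -0.3]
width: 0.0131
```

Request:
{"api": "send_rows", "payload": {
  "rows": [
    {"travel": [-2, 0.3, 0], "gripper": 0.7, "twist": [0, 0, 0]},
    {"travel": [-4, 0.6, 0], "gripper": 0.7, "twist": [0, 0, 0]},
    {"travel": [-6, 1, 0], "gripper": 0.7, "twist": [0, 0, 0]},
    {"travel": [-8, 1.3, 0], "gripper": 0.7, "twist": [0, 0, 0]},
    {"travel": [-10, 1.6, 0], "gripper": 0.7, "twist": [0, 0, 0]}
  ]
}}

```text
clock: 14.6
position: [0.5622, -0.1801, 0.041]
tcp_rot: [[0.115, -0.017, 0.993], [-0.981, 0.156, 0.116], [-0.157, -0.988, 0.001]]
force: [0.2, -5.0, -0.3]
width: 0.0125
```

```bash
python3 - <<'E'
from lane import *
st()
p,d=manip.capture('scene');cv2.imwrite('pics/scene6.png',cv2.resize(p[120:220,190:340],None,fx=5,fy=5,interpolation=cv2.INTER_CUBIC))
E
```

```text
t 14.60 horiz: s -120.0 lat 0.1 z 29.0 | slope: s -113.8 h 47.7 | F up -5.0 horiz -5.0 lat 0.4 n 0.5 |F| 5.0 w 0.012
```

View pics/scene6.png

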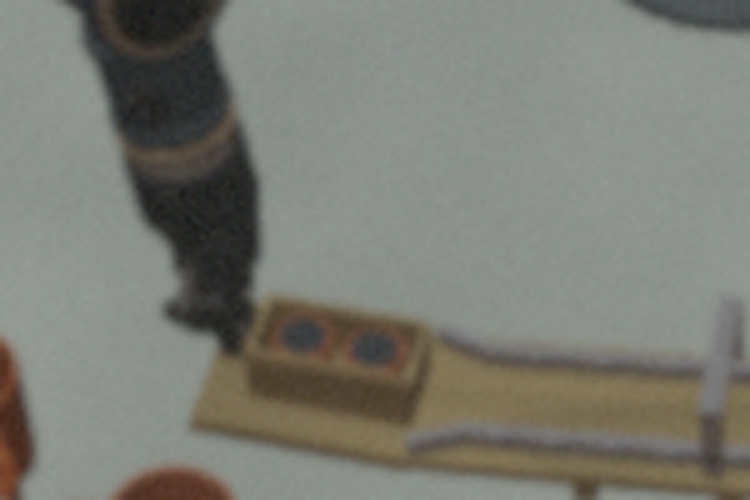

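Request:
{"api": "send_rows", "payload": {
  "rows": [
    {"travel": [-1.5, 0.2, 0], "gripper": 0.7, "twist": [0, 0, 0]},
    {"travel": [-3, 0.5, 0], "gripper": 0.7, "twist": [0, 0, 0]},
    {"travel": [-4.5, 0.7, 0], "gripper": 0.7, "twist": [0, 0, 0]},
    {"travel": [-6, 1, 0], "gripper": 0.7, "twist": [0, 0, 0]},
    {"travel": [-7.5, 1.2, 0], "gripper": 0.7, "twist": [0, 0, 0]},
    {"travel": [-9, 1.4, 0], "gripper": 0.7, "twist": [0, 0, 0]}
  ]
}}

```text
clock: 15.25
position: [0.561, -0.1707, 0.041]
tcp_rot: [[0.115, -0.018, 0.993], [-0.981, 0.157, 0.116], [-0.158, -0.987, 0.001]]
force: [0.7, -4.6, -0.9]
width: 0.0129
```

Request:
{"api": "send_rows", "payload": {
  "rows": [
    {"travel": [-1.5, 0.2, 0], "gripper": 0.7, "twist": [0, 0, 0]},
    {"travel": [-3, 0.5, 0], "gripper": 0.7, "twist": [0, 0, 0]},
    {"travel": [-4.5, 0.7, 0], "gripper": 0.7, "twist": [0, 0, 0]},
    {"travel": [-6, 1, 0], "gripper": 0.7, "twist": [0, 0, 0]},
    {"travel": [-7.5, 1.2, 0], "gripper": 0.7, "twist": [0, 0, 0]},
    {"travel": [-9, 1.4, 0], "gripper": 0.7, "twist": [0, 0, 0]}
  ]
}}

```text
clock: 15.85
position: [0.5598, -0.1616, 0.0409]
tcp_rot: [[0.115, -0.018, 0.993], [-0.981, 0.157, 0.117], [-0.158, -0.987, 0.001]]
force: [0.7, -3.4, -0.2]
width: 0.0125
```

```bash
python3 - <<'E'
from lane import *
st()
p,d=manip.capture('scene');cv2.imwrite('pics/scene7.png',cv2.resize(p[120:220,190:340],None,fx=5,fy=5,interpolation=cv2.INTER_CUBIC))
E
```

```text
t 15.85 horiz: s -101.4 lat 0.2 z 28.9 | slope: s -95.5 h 44.7 | F up -3.5 horiz -3.5 lat -0.3 n 0.3 |F| 3.5 w 0.013
```

View pics/scene7.png

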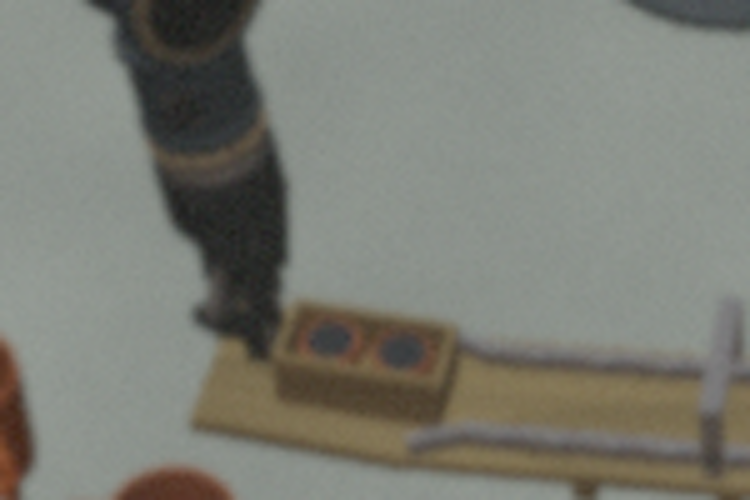

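Request:
{"api": "send_rows", "payload": {
  "rows": [
    {"travel": [-1.5, 0.2, 0], "gripper": 0.7, "twist": [0, 0, 0]},
    {"travel": [-3, 0.5, 0], "gripper": 0.7, "twist": [0, 0, 0]},
    {"travel": [-4.5, 0.7, 0], "gripper": 0.7, "twist": [0, 0, 0]},
    {"travel": [-6, 1, 0], "gripper": 0.7, "twist": [0, 0, 0]},
    {"travel": [-7.5, 1.2, 0], "gripper": 0.7, "twist": [0, 0, 0]},
    {"travel": [-9, 1.4, 0], "gripper": 0.7, "twist": [0, 0, 0]}
  ]
}}

```text
clock: 16.5
position: [0.5588, -0.1525, 0.0409]
tcp_rot: [[0.115, -0.018, 0.993], [-0.981, 0.157, 0.117], [-0.158, -0.987, 0.001]]
force: [0.5, -3.4, -1.5]
width: 0.013
```

Request:
{"api": "send_rows", "payload": {
  "rows": [
    {"travel": [-1, 0.2, 0], "gripper": 0.7, "twist": [0, 0, 0]},
    {"travel": [-2, 0.3, 0], "gripper": 0.7, "twist": [0, 0, 0]},
    {"travel": [-3, 0.5, 0], "gripper": 0.7, "twist": [0, 0, 0]},
    {"travel": [-4, 0.6, 0], "gripper": 0.7, "twist": [0, 0, 0]}
  ]
}}

```text
clock: 16.9
position: [0.5583, -0.1485, 0.041]
tcp_rot: [[0.115, -0.018, 0.993], [-0.981, 0.157, 0.117], [-0.158, -0.987, 0.001]]
force: [0.4, -3.6, -1.7]
width: 0.0127
```

Request:
{"api": "send_rows", "payload": {
  "rows": [
    {"travel": [-1, 0.2, 0], "gripper": 0.7, "twist": [0, 0, 0]},
    {"travel": [-2, 0.3, 0], "gripper": 0.7, "twist": [0, 0, 0]},
    {"travel": [-3, 0.5, 0], "gripper": 0.7, "twist": [0, 0, 0]},
    {"travel": [-4, 0.6, 0], "gripper": 0.7, "twist": [0, 0, 0]}
  ]
}}

```text
clock: 17.3
position: [0.5578, -0.1445, 0.041]
tcp_rot: [[0.115, -0.018, 0.993], [-0.981, 0.157, 0.117], [-0.158, -0.987, 0.001]]
force: [1.7, -2.7, -2.7]
width: 0.013
```

```bash
python3 - <<'E'
from lane import *
st()
p,d=manip.capture('scene');cv2.imwrite('pics/scene8.png',cv2.resize(p[130:230,220:370],None,fx=5,fy=5,interpolation=cv2.INTER_CUBIC))
E
```

```text
t 17.30 horiz: s -84.2 lat 0.2 z 29.0 | slope: s -78.5 h 42.0 | F up -3.3 horiz -2.9 lat -1.4 n -2.2 |F| 4.2 w 0.013
```

View pics/scene8.png

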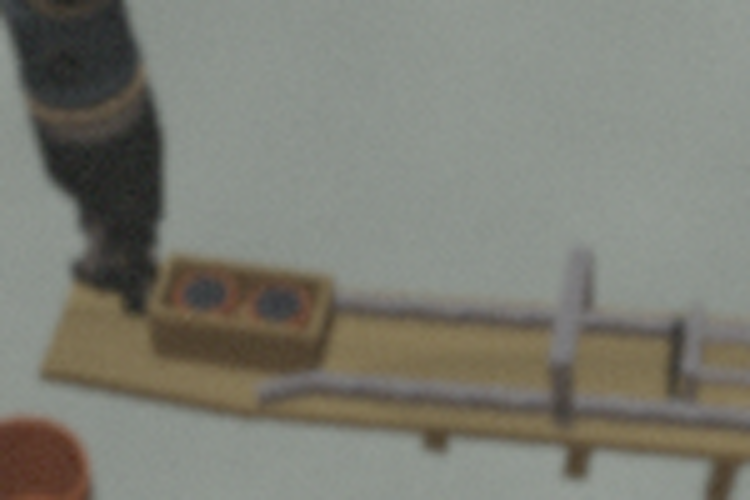

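Request:
{"api": "send_rows", "payload": {
  "rows": [
    {"travel": [-1.2, 0.2, 0], "gripper": 0.7, "twist": [0, 0, 0]},
    {"travel": [-2.4, 0.4, 0], "gripper": 0.7, "twist": [0, 0, 0]},
    {"travel": [-3.6, 0.6, 0], "gripper": 0.7, "twist": [0, 0, 0]},
    {"travel": [-4.8, 0.8, 0], "gripper": 0.7, "twist": [0, 0, 0]},
    {"travel": [-6, 1, 0], "gripper": 0.7, "twist": [0, 0, 0]}
  ]
}}

```text
clock: 17.85
position: [0.5572, -0.1385, 0.041]
tcp_rot: [[0.115, -0.018, 0.993], [-0.981, 0.157, 0.117], [-0.158, -0.987, 0.001]]
force: [0.8, -2.8, -1.9]
width: 0.0127
```

Request:
{"api": "send_rows", "payload": {
  "rows": [
    {"travel": [-1.2, 0.2, 0], "gripper": 0.7, "twist": [0, 0, 0]},
    {"travel": [-2.4, 0.4, 0], "gripper": 0.7, "twist": [0, 0, 0]},
    {"travel": [-3.6, 0.6, 0], "gripper": 0.7, "twist": [0, 0, 0]},
    {"travel": [-4.8, 0.8, 0], "gripper": 0.7, "twist": [0, 0, 0]},
    {"travel": [-6, 1, 0], "gripper": 0.7, "twist": [0, 0, 0]}
  ]
}}

```text
clock: 18.35
position: [0.5565, -0.1326, 0.041]
tcp_rot: [[0.115, -0.018, 0.993], [-0.981, 0.157, 0.117], [-0.158, -0.987, 0.001]]
force: [0.6, -2.7, -2.3]
width: 0.013
```

```bash
python3 - <<'E'
from lane import *
st()
p,d=manip.capture('top');cv2.imwrite('pics/top8.png',cv2.resize(p[200:290,200:350],None,fx=5,fy=5,interpolation=cv2.INTER_CUBIC))
E
```

```text
t 18.35 horiz: s -72.1 lat 0.1 z 29.0 | slope: s -66.6 h 40.2 | F up -3.1 horiz -2.7 lat -0.3 n -1.9 |F| 3.6 w 0.013
```

View pics/top8.png

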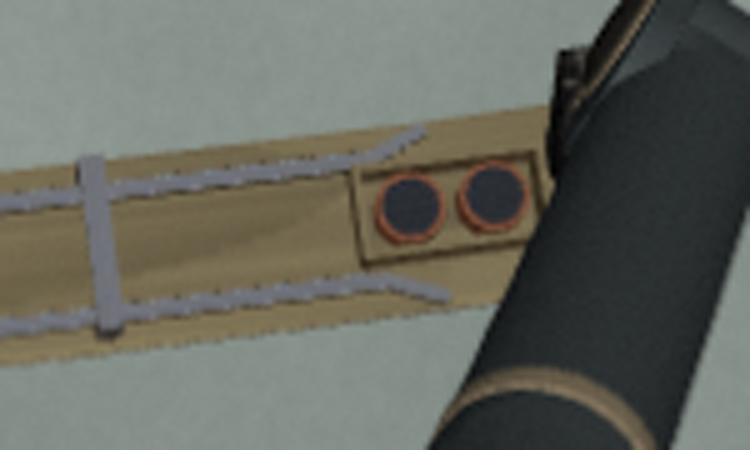

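Request:
{"api": "send_rows", "payload": {
  "rows": [
    {"travel": [-1.2, 0.2, 0], "gripper": 0.7, "twist": [0, 0, 0]},
    {"travel": [-2.4, 0.4, 0], "gripper": 0.7, "twist": [0, 0, 0]},
    {"travel": [-3.6, 0.6, 0], "gripper": 0.7, "twist": [0, 0, 0]},
    {"travel": [-4.8, 0.8, 0], "gripper": 0.7, "twist": [0, 0, 0]},
    {"travel": [-6, 1, 0], "gripper": 0.7, "twist": [0, 0, 0]}
  ]
}}

```text
clock: 18.9
position: [0.5558, -0.1265, 0.041]
tcp_rot: [[0.115, -0.018, 0.993], [-0.981, 0.157, 0.117], [-0.158, -0.987, 0.001]]
force: [-0.3, -2.7, -1.9]
width: 0.0126
```

Request:
{"api": "send_rows", "payload": {
  "rows": [
    {"travel": [-1.5, 0.2, 0], "gripper": 0.7, "twist": [0, 0, 0]},
    {"travel": [-3, 0.5, 0], "gripper": 0.7, "twist": [0, 0, 0]},
    {"travel": [-4.5, 0.7, 0], "gripper": 0.7, "twist": [0, 0, 0]},
    {"travel": [-6, 1, 0], "gripper": 0.7, "twist": [0, 0, 0]},
    {"travel": [-7.5, 1.2, 0], "gripper": 0.7, "twist": [0, 0, 0]},
    {"travel": [-9, 1.4, 0], "gripper": 0.7, "twist": [0, 0, 0]}
  ]
}}

```text
clock: 19.5
position: [0.5547, -0.1173, 0.041]
tcp_rot: [[0.115, -0.018, 0.993], [-0.981, 0.157, 0.117], [-0.158, -0.987, 0.001]]
force: [0.8, -2.4, -3.9]
width: 0.0132
```

Request:
{"api": "send_rows", "payload": {
  "rows": [
    {"travel": [-2, 0.3, 0], "gripper": 0.7, "twist": [0, 0, 0]},
    {"travel": [-4, 0.6, 0], "gripper": 0.7, "twist": [0, 0, 0]},
    {"travel": [-6, 1, 0], "gripper": 0.7, "twist": [0, 0, 0]},
    {"travel": [-8, 1.3, 0], "gripper": 0.7, "twist": [0, 0, 0]},
    {"travel": [-10, 1.6, 0], "gripper": 0.7, "twist": [0, 0, 0]}
  ]
}}

```text
clock: 20.0
position: [0.5535, -0.1072, 0.041]
tcp_rot: [[0.115, -0.018, 0.993], [-0.981, 0.157, 0.117], [-0.158, -0.987, 0.001]]
force: [-1.3, -2.5, -2.8]
width: 0.0126
```

Request:
{"api": "send_rows", "payload": {
  "rows": [
    {"travel": [-2, 0.3, 0], "gripper": 0.7, "twist": [0, 0, 0]},
    {"travel": [-4, 0.6, 0], "gripper": 0.7, "twist": [0, 0, 0]},
    {"travel": [-6, 1, 0], "gripper": 0.7, "twist": [0, 0, 0]},
    {"travel": [-8, 1.3, 0], "gripper": 0.7, "twist": [0, 0, 0]},
    {"travel": [-10, 1.6, 0], "gripper": 0.7, "twist": [0, 0, 0]}
  ]
}}

```text
clock: 20.5
position: [0.5524, -0.0973, 0.041]
tcp_rot: [[0.115, -0.018, 0.993], [-0.981, 0.157, 0.117], [-0.158, -0.987, 0.001]]
force: [0.9, -2.2, -2.1]
width: 0.013
```

```bash
python3 - <<'E'
from lane import *
st()
p,d=manip.capture('scene');cv2.imwrite('pics/scene9.png',cv2.resize(p[130:230,220:370],None,fx=5,fy=5,interpolation=cv2.INTER_CUBIC))
E
```

```text
t 20.50 horiz: s -36.6 lat 0.0 z 29.0 | slope: s -31.5 h 34.5 | F up -2.6 horiz -2.2 lat -0.6 n -1.7 |F| 3.1 w 0.013
```

View pics/scene9.png

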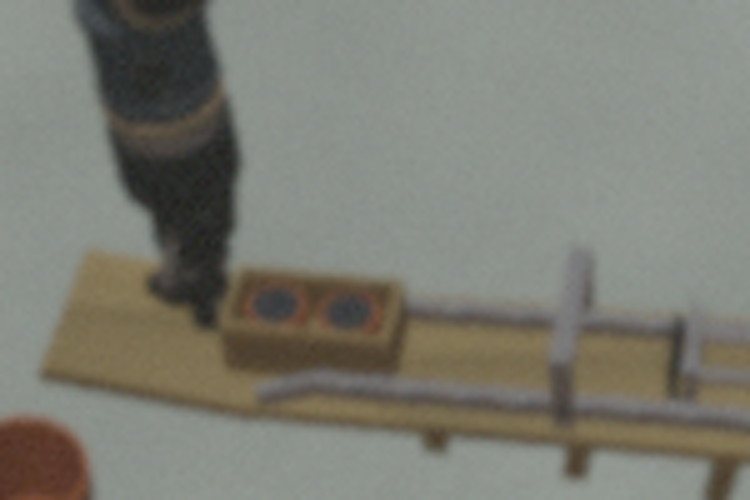

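Request:
{"api": "send_rows", "payload": {
  "rows": [
    {"travel": [-2, 0.3, 0], "gripper": 0.7, "twist": [0, 0, 0]},
    {"travel": [-4, 0.6, 0], "gripper": 0.7, "twist": [0, 0, 0]},
    {"travel": [-6, 1, 0], "gripper": 0.7, "twist": [0, 0, 0]},
    {"travel": [-8, 1.3, 0], "gripper": 0.7, "twist": [0, 0, 0]},
    {"travel": [-10, 1.6, 0], "gripper": 0.7, "twist": [0, 0, 0]}
  ]
}}

```text
clock: 21.05
position: [0.5512, -0.0872, 0.041]
tcp_rot: [[0.115, -0.018, 0.993], [-0.981, 0.157, 0.116], [-0.158, -0.987, 0.001]]
force: [0.5, -3.3, -3.1]
width: 0.0125
```

Request:
{"api": "send_rows", "payload": {
  "rows": [
    {"travel": [-2, 0.3, 0], "gripper": 0.7, "twist": [0, 0, 0]},
    {"travel": [-4, 0.6, 0], "gripper": 0.7, "twist": [0, 0, 0]},
    {"travel": [-6, 1, 0], "gripper": 0.7, "twist": [0, 0, 0]},
    {"travel": [-8, 1.3, 0], "gripper": 0.7, "twist": [0, 0, 0]},
    {"travel": [-10, 1.6, 0], "gripper": 0.7, "twist": [0, 0, 0]},
    {"travel": [-12, 1.9, 0], "gripper": 0.7, "twist": [0, 0, 0]}
  ]
}}

```text
clock: 21.65
position: [0.5498, -0.0754, 0.0411]
tcp_rot: [[0.115, -0.017, 0.993], [-0.981, 0.156, 0.116], [-0.157, -0.988, 0.001]]
force: [-0.2, -5.2, -0.6]
width: 0.0127
```

Request:
{"api": "send_rows", "payload": {
  "rows": [
    {"travel": [-2, 0.2, 0], "gripper": 0.7, "twist": [0, 0, 0]},
    {"travel": [-4, 0.4, 0], "gripper": 0.7, "twist": [0, 0, 0]},
    {"travel": [-6, 0.5, 0], "gripper": 0.7, "twist": [0, 0, 0]},
    {"travel": [-8, 0.5, 0], "gripper": 0.7, "twist": [0, 0, 0]},
    {"travel": [-10, 0.5, 0], "gripper": 0.7, "twist": [0, 0, 0]}
  ]
}}

```text
clock: 22.15
position: [0.5492, -0.0663, 0.0426]
tcp_rot: [[0.115, -0.016, 0.993], [-0.981, 0.156, 0.116], [-0.156, -0.988, 0.002]]
force: [1.0, -4.7, 0.1]
width: 0.0129
```

```bash
python3 - <<'E'
from lane import *
st()
p,d=manip.capture('scene');cv2.imwrite('pics/scene10.png',cv2.resize(p[130:230,240:390],None,fx=5,fy=5,interpolation=cv2.INTER_CUBIC))
E
```

```text
t 22.15 horiz: s -5.5 lat -0.5 z 30.6 | slope: s -0.5 h 31.1 | F up -4.7 horiz -4.8 lat -0.4 n 0.9 |F| 4.8 w 0.013
```

View pics/scene10.png

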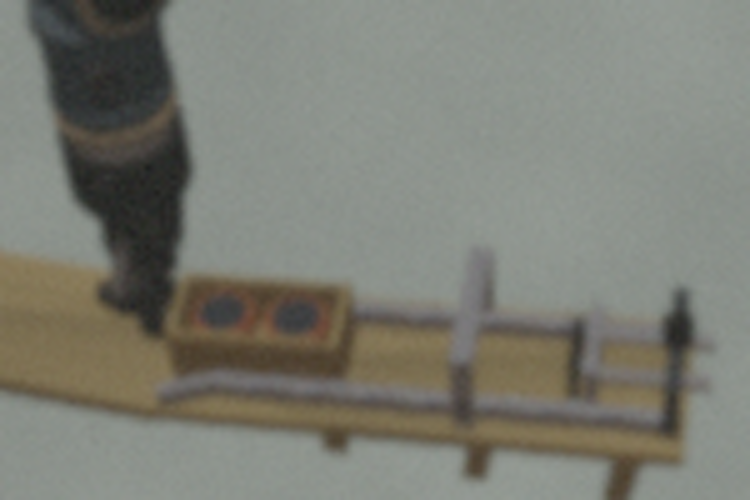

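Request:
{"api": "send_rows", "payload": {
  "rows": [
    {"travel": [-2, 0, 0], "gripper": 0.7, "twist": [0, 0, 0]},
    {"travel": [-4, 0, 0], "gripper": 0.7, "twist": [0, 0, 0]},
    {"travel": [-6, 0, 0], "gripper": 0.7, "twist": [0, 0, 0]},
    {"travel": [-8, 0, 0], "gripper": 0.7, "twist": [0, 0, 0]},
    {"travel": [-10, 0, 0], "gripper": 0.7, "twist": [0, 0, 0]},
    {"travel": [-12, 0, 0], "gripper": 0.7, "twist": [0, 0, 0]},
    {"travel": [-14, 0, 0], "gripper": 0.7, "twist": [0, 0, 0]},
    {"travel": [-16, 0, 0], "gripper": 0.7, "twist": [0, 0, 0]}
  ]
}}

```text
clock: 23.0
position: [0.5474, -0.0507, 0.0451]
tcp_rot: [[0.114, -0.016, 0.993], [-0.981, 0.156, 0.115], [-0.156, -0.988, 0.002]]
force: [0.8, -5.5, 0.3]
width: 0.0131
```

Request:
{"api": "send_rows", "payload": {
  "rows": [
    {"travel": [-2, 0, 0], "gripper": 0.7, "twist": [0, 0, 0]},
    {"travel": [-4, 0, 0], "gripper": 0.7, "twist": [0, 0, 0]},
    {"travel": [-6, 0, 0], "gripper": 0.7, "twist": [0, 0, 0]},
    {"travel": [-8, 0, 0], "gripper": 0.7, "twist": [0, 0, 0]},
    {"travel": [-10, 0, 0], "gripper": 0.7, "twist": [0, 0, 0]},
    {"travel": [-12, 0, 0], "gripper": 0.7, "twist": [0, 0, 0]},
    {"travel": [-14, 0, 0], "gripper": 0.7, "twist": [0, 0, 0]},
    {"travel": [-16, 0, 0], "gripper": 0.7, "twist": [0, 0, 0]}
  ]
}}

```text
clock: 23.8
position: [0.5455, -0.0351, 0.0476]
tcp_rot: [[0.114, -0.016, 0.993], [-0.981, 0.156, 0.115], [-0.156, -0.988, 0.002]]
force: [0.2, -5.7, 0.9]
width: 0.0129
```

```bash
python3 - <<'E'
from lane import *
st()
E
```

```text
t 23.80 horiz: s 26.0 lat -0.5 z 35.6 | slope: s 31.3 h 31.0 | F up -5.5 horiz -5.7 lat 0.4 n 1.8 |F| 5.7 w 0.013
```

Request:
{"api": "send_rows", "payload": {
  "rows": [
    {"travel": [-2, 0, 0], "gripper": 0.7, "twist": [0, 0, 0]},
    {"travel": [-4, 0, 0], "gripper": 0.7, "twist": [0, 0, 0]},
    {"travel": [-6, 0, 0], "gripper": 0.7, "twist": [0, 0, 0]},
    {"travel": [-8, 0, 0], "gripper": 0.7, "twist": [0, 0, 0]},
    {"travel": [-10, 0, 0], "gripper": 0.7, "twist": [0, 0, 0]},
    {"travel": [-12, 0, 0], "gripper": 0.7, "twist": [0, 0, 0]},
    {"travel": [-14, 0, 0], "gripper": 0.7, "twist": [0, 0, 0]},
    {"travel": [-16, 0, 0], "gripper": 0.7, "twist": [0, 0, 0]},
    {"travel": [-18, 0, 0], "gripper": 0.7, "twist": [0, 0, 0]},
    {"travel": [-20, 0, 0], "gripper": 0.7, "twist": [0, 0, 0]}
  ]
}}

```text
clock: 24.8
position: [0.5432, -0.0155, 0.0508]
tcp_rot: [[0.114, -0.016, 0.993], [-0.981, 0.156, 0.115], [-0.156, -0.988, 0.002]]
force: [1.0, -6.0, 1.2]
width: 0.0127
```

Request:
{"api": "send_rows", "payload": {
  "rows": [
    {"travel": [-2, 0, 0], "gripper": 0.7, "twist": [0, 0, 0]},
    {"travel": [-4, 0, 0], "gripper": 0.7, "twist": [0, 0, 0]},
    {"travel": [-6, 0, 0], "gripper": 0.7, "twist": [0, 0, 0]},
    {"travel": [-8, 0, 0], "gripper": 0.7, "twist": [0, 0, 0]},
    {"travel": [-10, 0, 0], "gripper": 0.7, "twist": [0, 0, 0]}
  ]
}}

```text
clock: 25.3
position: [0.5421, -0.0057, 0.0524]
tcp_rot: [[0.114, -0.016, 0.993], [-0.981, 0.156, 0.115], [-0.156, -0.988, 0.002]]
force: [0.7, -4.8, 1.1]
width: 0.0131
```

```bash
python3 - <<'E'
from lane import *
st()
p,d=manip.capture('scene');cv2.imwrite('pics/scene11.png',cv2.resize(p[130:230,260:410],None,fx=5,fy=5,interpolation=cv2.INTER_CUBIC))
E
```

```text
t 25.30 horiz: s 55.5 lat -0.6 z 40.4 | slope: s 61.2 h 31.0 | F up -4.6 horiz -4.9 lat -0.1 n 1.9 |F| 5.0 w 0.013
```

View pics/scene11.png

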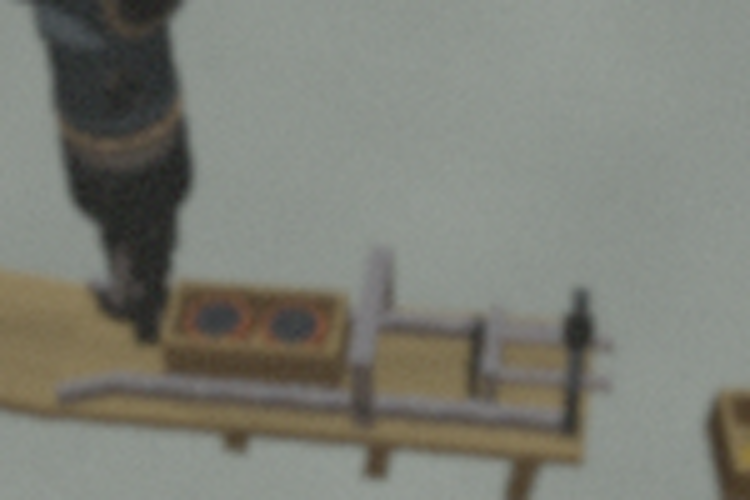

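Request:
{"api": "send_rows", "payload": {
  "rows": [
    {"travel": [-2, 0, 0], "gripper": 0.7, "twist": [0, 0, 0]},
    {"travel": [-4, 0, 0], "gripper": 0.7, "twist": [0, 0, 0]},
    {"travel": [-6, 0, 0], "gripper": 0.7, "twist": [0, 0, 0]},
    {"travel": [-8, 0, 0], "gripper": 0.7, "twist": [0, 0, 0]},
    {"travel": [-10, 0, 0], "gripper": 0.7, "twist": [0, 0, 0]},
    {"travel": [-12, 0, 0], "gripper": 0.7, "twist": [0, 0, 0]},
    {"travel": [-14, 0, 0], "gripper": 0.7, "twist": [0, 0, 0]},
    {"travel": [-16, 0, 0], "gripper": 0.7, "twist": [0, 0, 0]}
  ]
}}

```text
clock: 26.15
position: [0.5402, 0.0099, 0.0549]
tcp_rot: [[0.114, -0.016, 0.993], [-0.981, 0.156, 0.115], [-0.156, -0.988, 0.002]]
force: [1.0, -7.2, 0.3]
width: 0.0129
```

Request:
{"api": "send_rows", "payload": {
  "rows": [
    {"travel": [-2, 0, 0], "gripper": 0.7, "twist": [0, 0, 0]},
    {"travel": [-4, 0, 0], "gripper": 0.7, "twist": [0, 0, 0]},
    {"travel": [-6, 0, 0], "gripper": 0.7, "twist": [0, 0, 0]},
    {"travel": [-8, 0, 0], "gripper": 0.7, "twist": [0, 0, 0]},
    {"travel": [-10, 0, 0], "gripper": 0.7, "twist": [0, 0, 0]},
    {"travel": [-12, 0, 0], "gripper": 0.7, "twist": [0, 0, 0]},
    {"travel": [-14, 0, 0], "gripper": 0.7, "twist": [0, 0, 0]},
    {"travel": [-16, 0, 0], "gripper": 0.7, "twist": [0, 0, 0]}
  ]
}}

```text
clock: 26.95
position: [0.5383, 0.0255, 0.0574]
tcp_rot: [[0.114, -0.016, 0.993], [-0.981, 0.156, 0.115], [-0.156, -0.988, 0.002]]
force: [1.2, -7.4, 1.7]
width: 0.0129
```

Request:
{"api": "send_rows", "payload": {
  "rows": [
    {"travel": [-2, 0, 0], "gripper": 0.7, "twist": [0, 0, 0]},
    {"travel": [-4, 0, 0], "gripper": 0.7, "twist": [0, 0, 0]},
    {"travel": [-6, 0, 0], "gripper": 0.7, "twist": [0, 0, 0]},
    {"travel": [-8, 0, 0], "gripper": 0.7, "twist": [0, 0, 0]},
    {"travel": [-10, 0, 0], "gripper": 0.7, "twist": [0, 0, 0]},
    {"travel": [-12, 0, 0], "gripper": 0.7, "twist": [0, 0, 0]},
    {"travel": [-14, 0, 0], "gripper": 0.7, "twist": [0, 0, 0]},
    {"travel": [-16, 0, 0], "gripper": 0.7, "twist": [0, 0, 0]}
  ]
}}

```text
clock: 27.75
position: [0.5365, 0.0411, 0.06]
tcp_rot: [[0.114, -0.016, 0.993], [-0.981, 0.155, 0.115], [-0.156, -0.988, 0.002]]
force: [-0.1, -6.5, 1.5]
width: 0.0128
```

Request:
{"api": "send_rows", "payload": {
  "rows": [
    {"travel": [-2, 0, 0], "gripper": 0.7, "twist": [0, 0, 0]},
    {"travel": [-4, 0, 0], "gripper": 0.7, "twist": [0, 0, 0]},
    {"travel": [-6, 0, 0], "gripper": 0.7, "twist": [0, 0, 0]},
    {"travel": [-8, 0, 0], "gripper": 0.7, "twist": [0, 0, 0]},
    {"travel": [-10, 0, 0], "gripper": 0.7, "twist": [0, 0, 0]}
  ]
}}

```text
clock: 28.25
position: [0.5354, 0.0508, 0.0616]
tcp_rot: [[0.114, -0.016, 0.993], [-0.981, 0.155, 0.115], [-0.156, -0.988, 0.002]]
force: [0.5, -7.1, 2.4]
width: 0.013
```

```bash
python3 - <<'E'
from lane import *
st()
p,d=manip.capture('scene');cv2.imwrite('pics/scene12.png',cv2.resize(p[130:230,280:430],None,fx=5,fy=5,interpolation=cv2.INTER_CUBIC))
p,d=manip.capture('top');cv2.imwrite('pics/top12.png',cv2.resize(p[200:290,160:310],None,fx=5,fy=5,interpolation=cv2.INTER_CUBIC))
E
```

```text
t 28.25 horiz: s 112.4 lat -0.6 z 49.6 | slope: s 118.9 h 31.0 | F up -6.6 horiz -7.1 lat 0.3 n 3.5 |F| 7.5 w 0.013
```

View pics/scene12.png

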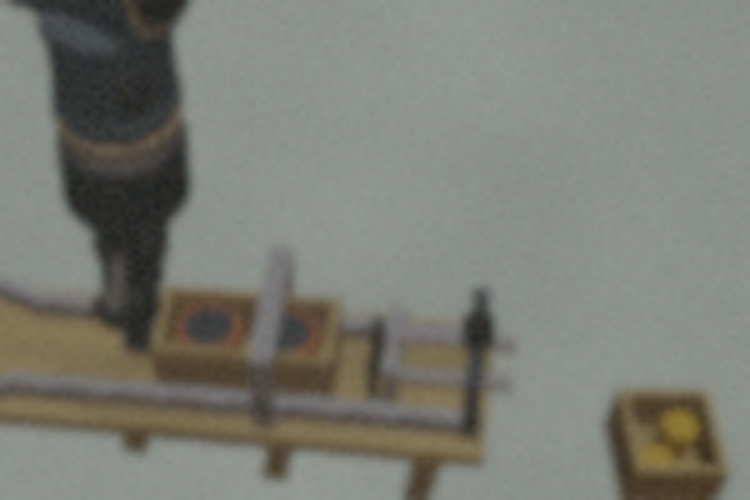

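View pics/top12.png

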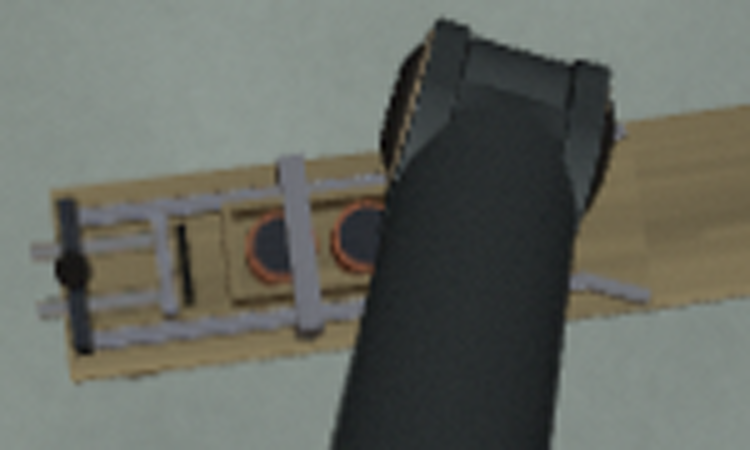

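Request:
{"api": "send_rows", "payload": {
  "rows": [
    {"travel": [-2, 0, 0], "gripper": 0.7, "twist": [0, 0, 0]},
    {"travel": [-4, 0, 0], "gripper": 0.7, "twist": [0, 0, 0]},
    {"travel": [-6, 0, 0], "gripper": 0.7, "twist": [0, 0, 0]},
    {"travel": [-8, 0, 0], "gripper": 0.7, "twist": [0, 0, 0]},
    {"travel": [-10, 0, 0], "gripper": 0.7, "twist": [0, 0, 0]}
  ]
}}

```text
clock: 28.85
position: [0.5342, 0.0606, 0.0632]
tcp_rot: [[0.114, -0.016, 0.993], [-0.981, 0.155, 0.115], [-0.156, -0.988, 0.002]]
force: [1.8, -6.4, 1.9]
width: 0.0129
```

Request:
{"api": "send_rows", "payload": {
  "rows": [
    {"travel": [-0.5, 0, 0], "gripper": 0.7, "twist": [0, 0, 0]},
    {"travel": [-1, 0, 0], "gripper": 0.7, "twist": [0, 0, 0]},
    {"travel": [-1.5, 0, 0], "gripper": 0.7, "twist": [0, 0, 0]},
    {"travel": [-2, 0, 0], "gripper": 0.7, "twist": [0, 0, 0]},
    {"travel": [-2.5, 0, 0], "gripper": 0.7, "twist": [0, 0, 0]},
    {"travel": [-3, 0, 0], "gripper": 0.7, "twist": [0, 0, 0]}
  ]
}}

```text
clock: 29.45
position: [0.5338, 0.0635, 0.0636]
tcp_rot: [[0.114, -0.016, 0.993], [-0.981, 0.155, 0.115], [-0.156, -0.988, 0.002]]
force: [0.4, -7.1, 2.4]
width: 0.0128
```

Request:
{"api": "send_rows", "payload": {
  "rows": [
    {"travel": [-0.5, 0, 0], "gripper": 0.7, "twist": [0, 0, 0]},
    {"travel": [-1, 0, 0], "gripper": 0.7, "twist": [0, 0, 0]},
    {"travel": [-1.5, 0, 0], "gripper": 0.7, "twist": [0, 0, 0]},
    {"travel": [-2, 0, 0], "gripper": 0.7, "twist": [0, 0, 0]}
  ]
}}

```text
clock: 29.85
position: [0.5336, 0.0654, 0.0639]
tcp_rot: [[0.114, -0.016, 0.993], [-0.981, 0.155, 0.115], [-0.156, -0.988, 0.002]]
force: [0.7, -7.0, 2.1]
width: 0.0125
```

```bash
python3 - <<'E'
from lane import *
st()
p,d=manip.capture('top');cv2.imwrite('pics/top13.png',cv2.resize(p[215:275,165:265],None,fx=8,fy=8,interpolation=cv2.INTER_CUBIC))
E
```

```text
t 29.85 horiz: s 127.1 lat -0.6 z 51.9 | slope: s 133.8 h 31.0 | F up -6.6 horiz -7.0 lat 0.1 n 3.2 |F| 7.3 w 0.012
```

View pics/top13.png

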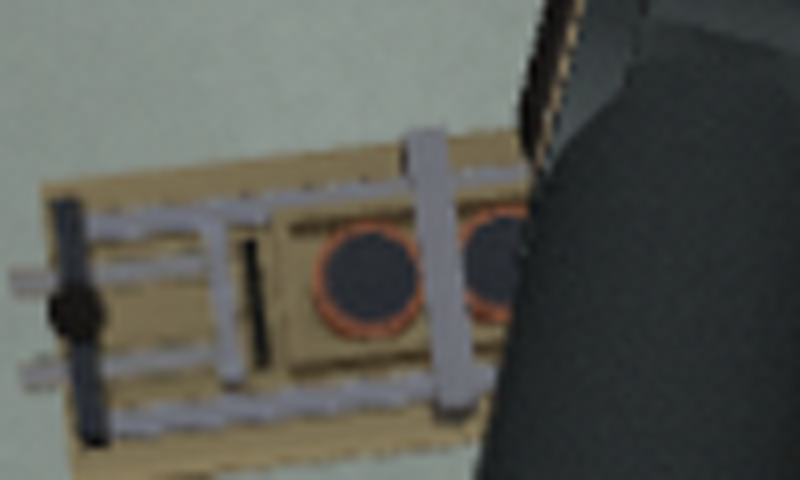

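Request:
{"api": "send_rows", "payload": {
  "rows": [
    {"travel": [-0.6, 0, 0], "gripper": 0.7, "twist": [0, 0, 0]},
    {"travel": [-1.2, 0, 0], "gripper": 0.7, "twist": [0, 0, 0]},
    {"travel": [-1.8, 0, 0], "gripper": 0.7, "twist": [0, 0, 0]},
    {"travel": [-2.4, 0, 0], "gripper": 0.7, "twist": [0, 0, 0]},
    {"travel": [-3, 0, 0], "gripper": 0.7, "twist": [0, 0, 0]}
  ]
}}

```text
clock: 30.4
position: [0.5333, 0.0684, 0.0644]
tcp_rot: [[0.114, -0.016, 0.993], [-0.981, 0.155, 0.115], [-0.156, -0.988, 0.002]]
force: [1.1, -6.9, 1.9]
width: 0.013
```

Request:
{"api": "send_rows", "payload": {
  "rows": [
    {"travel": [-0.3, 0, 0], "gripper": 0.7, "twist": [0, 0, 0]},
    {"travel": [-0.6, 0, 0], "gripper": 0.7, "twist": [0, 0, 0]}
  ]
}}

```text
clock: 30.6
position: [0.5332, 0.0689, 0.0645]
tcp_rot: [[0.114, -0.016, 0.993], [-0.981, 0.155, 0.115], [-0.156, -0.988, 0.002]]
force: [0.1, -6.6, 2.6]
width: 0.0125
```

Request:
{"api": "send_rows", "payload": {
  "rows": [
    {"travel": [-0.3, 0, 0], "gripper": 0.7, "twist": [0, 0, 0]},
    {"travel": [-0.6, 0, 0], "gripper": 0.7, "twist": [0, 0, 0]}
  ]
}}

```text
clock: 30.8
position: [0.5332, 0.0695, 0.0646]
tcp_rot: [[0.114, -0.016, 0.993], [-0.981, 0.155, 0.115], [-0.156, -0.988, 0.002]]
force: [0.9, -7.1, 2.0]
width: 0.0125
```

Request:
{"api": "send_rows", "payload": {
  "rows": [
    {"travel": [-0.3, 0, 0], "gripper": 0.7, "twist": [0, 0, 0]},
    {"travel": [-0.6, 0, 0], "gripper": 0.7, "twist": [0, 0, 0]}
  ]
}}

```text
clock: 31.0
position: [0.5331, 0.0701, 0.0647]
tcp_rot: [[0.114, -0.016, 0.993], [-0.981, 0.155, 0.115], [-0.156, -0.988, 0.002]]
force: [0.8, -6.7, 2.5]
width: 0.0128
```

Request:
{"api": "send_rows", "payload": {
  "rows": [
    {"travel": [-0.3, 0, 0], "gripper": 0.7, "twist": [0, 0, 0]},
    {"travel": [-0.6, 0, 0], "gripper": 0.7, "twist": [0, 0, 0]}
  ]
}}

```text
clock: 31.2
position: [0.533, 0.0707, 0.0648]
tcp_rot: [[0.114, -0.016, 0.993], [-0.981, 0.155, 0.115], [-0.156, -0.988, 0.002]]
force: [0.5, -7.2, 2.2]
width: 0.0127
```

```bash
python3 - <<'E'
from lane import *
st()
E
```

```text
t 31.20 horiz: s 132.4 lat -0.6 z 52.8 | slope: s 139.1 h 31.0 | F up -6.7 horiz -7.2 lat 0.4 n 3.3 |F| 7.5 w 0.013
```

Request:
{"api": "send_rows", "payload": {
  "rows": [
    {"travel": [-0.3, 0, 0], "gripper": 0.7, "twist": [0, 0, 0]},
    {"travel": [-0.5, 0, 0], "gripper": 0.7, "twist": [0, 0, 0]}
  ]
}}

```text
clock: 31.4
position: [0.533, 0.0711, 0.0649]
tcp_rot: [[0.114, -0.016, 0.993], [-0.981, 0.155, 0.115], [-0.156, -0.988, 0.002]]
force: [1.1, -6.9, 2.8]
width: 0.0126
```

Request:
{"api": "send_rows", "payload": {
  "rows": [
    {"travel": [-0.3, 0, 0], "gripper": 0.7, "twist": [0, 0, 0]},
    {"travel": [-0.5, 0, 0], "gripper": 0.7, "twist": [0, 0, 0]}
  ]
}}

```text
clock: 31.6
position: [0.5329, 0.0715, 0.0649]
tcp_rot: [[0.114, -0.016, 0.993], [-0.981, 0.155, 0.115], [-0.156, -0.988, 0.002]]
force: [0.4, -7.0, 1.4]
width: 0.0129
```

Request:
{"api": "send_rows", "payload": {
  "rows": [
    {"travel": [-0.3, 0, 0], "gripper": 0.7, "twist": [0, 0, 0]},
    {"travel": [-0.5, 0, 0], "gripper": 0.7, "twist": [0, 0, 0]}
  ]
}}

```text
clock: 31.8
position: [0.5329, 0.0719, 0.065]
tcp_rot: [[0.114, -0.016, 0.993], [-0.981, 0.155, 0.115], [-0.156, -0.988, 0.002]]
force: [1.2, -6.8, 2.7]
width: 0.0127
```

```bash
python3 - <<'E'
from lane import *
st()
E
```

```text
t 31.80 horiz: s 133.7 lat -0.6 z 53.0 | slope: s 140.4 h 31.0 | F up -6.4 horiz -6.9 lat -0.4 n 3.7 |F| 7.4 w 0.013
```

One call at a time from here, so that I can react.

Request:
{"api": "send_rows", "payload": {
  "rows": [
    {"travel": [-0.3, 0, 0], "gripper": 0.7, "twist": [0, 0, 0]},
    {"travel": [-0.5, 0, 0], "gripper": 0.7, "twist": [0, 0, 0]}
  ]
}}

```text
clock: 32.0
position: [0.5328, 0.0724, 0.0651]
tcp_rot: [[0.114, -0.016, 0.993], [-0.981, 0.155, 0.115], [-0.156, -0.988, 0.002]]
force: [1.7, -7.1, 2.1]
width: 0.0127
```

Request:
{"api": "send_rows", "payload": {
  "rows": [
    {"travel": [-0.3, 0, 0], "gripper": 0.7, "twist": [0, 0, 0]},
    {"travel": [-0.5, 0, 0], "gripper": 0.7, "twist": [0, 0, 0]}
  ]
}}

```text
clock: 32.2
position: [0.5328, 0.0729, 0.0652]
tcp_rot: [[0.114, -0.016, 0.993], [-0.981, 0.155, 0.115], [-0.156, -0.988, 0.002]]
force: [1.3, -7.5, 1.8]
width: 0.0127
```

```bash
python3 - <<'E'
from lane import *
st()
p,d=manip.capture('top');cv2.imwrite('pics/top14.png',cv2.resize(p[215:275,165:265],None,fx=8,fy=8,interpolation=cv2.INTER_CUBIC))
E
```

```text
t 32.20 horiz: s 134.7 lat -0.6 z 53.2 | slope: s 141.4 h 31.0 | F up -7.2 horiz -7.6 lat -0.4 n 3.0 |F| 7.8 w 0.013
```

View pics/top14.png

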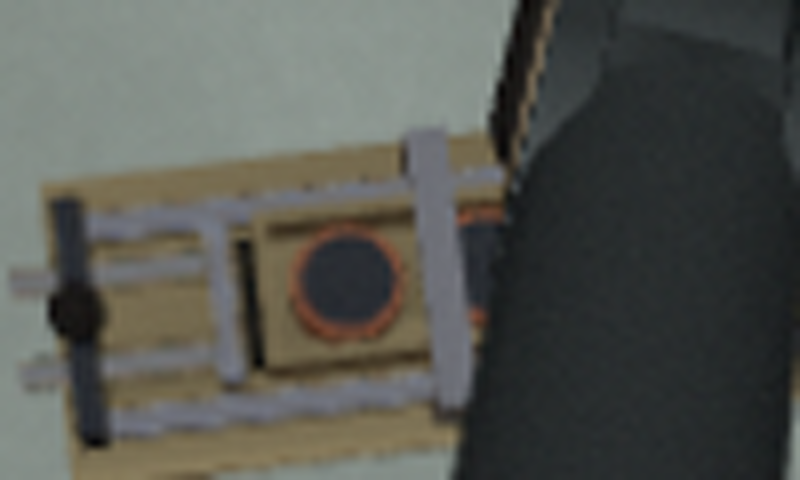

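Request:
{"api": "send_rows", "payload": {
  "rows": [
    {"travel": [-0.3, 0, 0], "gripper": 0.7, "twist": [0, 0, 0]},
    {"travel": [-0.5, 0, 0], "gripper": 0.7, "twist": [0, 0, 0]}
  ]
}}

```text
clock: 32.45
position: [0.5327, 0.0734, 0.0652]
tcp_rot: [[0.114, -0.016, 0.993], [-0.981, 0.155, 0.115], [-0.156, -0.988, 0.002]]
force: [1.3, -7.1, 1.8]
width: 0.0131
```

Request:
{"api": "send_rows", "payload": {
  "rows": [
    {"travel": [-0.3, 0, 0], "gripper": 0.7, "twist": [0, 0, 0]},
    {"travel": [-0.5, 0, 0], "gripper": 0.7, "twist": [0, 0, 0]}
  ]
}}

```text
clock: 32.65
position: [0.5327, 0.0738, 0.0653]
tcp_rot: [[0.114, -0.016, 0.993], [-0.981, 0.155, 0.115], [-0.156, -0.988, 0.002]]
force: [0.7, -7.9, 2.3]
width: 0.0132
```

Request:
{"api": "send_rows", "payload": {
  "rows": [
    {"travel": [-0.2, 0, 0], "gripper": 0.7, "twist": [0, 0, 0]},
    {"travel": [-0.4, 0, 0], "gripper": 0.7, "twist": [0, 0, 0]}
  ]
}}

```text
clock: 32.85
position: [0.5326, 0.0742, 0.0654]
tcp_rot: [[0.114, -0.016, 0.993], [-0.981, 0.155, 0.115], [-0.156, -0.988, 0.002]]
force: [1.1, -7.5, 2.6]
width: 0.0125
```

Request:
{"api": "send_rows", "payload": {
  "rows": [
    {"travel": [-0.2, 0, 0], "gripper": 0.7, "twist": [0, 0, 0]},
    {"travel": [-0.4, 0, 0], "gripper": 0.7, "twist": [0, 0, 0]}
  ]
}}

```text
clock: 33.05
position: [0.5326, 0.0746, 0.0654]
tcp_rot: [[0.114, -0.016, 0.993], [-0.981, 0.155, 0.115], [-0.156, -0.988, 0.002]]
force: [0.9, -7.3, 2.5]
width: 0.0128
```

Request:
{"api": "send_rows", "payload": {
  "rows": [
    {"travel": [-0.2, 0, 0], "gripper": 0.7, "twist": [0, 0, 0]},
    {"travel": [-0.4, 0, 0], "gripper": 0.7, "twist": [0, 0, 0]}
  ]
}}

```text
clock: 33.25
position: [0.5325, 0.0749, 0.0655]
tcp_rot: [[0.114, -0.016, 0.993], [-0.981, 0.155, 0.115], [-0.156, -0.988, 0.002]]
force: [0.6, -7.7, 2.3]
width: 0.0127
```

Request:
{"api": "send_rows", "payload": {
  "rows": [
    {"travel": [-0.2, 0, 0], "gripper": 0.7, "twist": [0, 0, 0]},
    {"travel": [-0.4, 0, 0], "gripper": 0.7, "twist": [0, 0, 0]}
  ]
}}

```text
clock: 33.45
position: [0.5325, 0.0753, 0.0656]
tcp_rot: [[0.114, -0.016, 0.993], [-0.981, 0.155, 0.115], [-0.156, -0.988, 0.002]]
force: [0.9, -8.1, 2.2]
width: 0.0128
```

Request:
{"api": "send_rows", "payload": {
  "rows": [
    {"travel": [-0.2, 0, 0], "gripper": 0.7, "twist": [0, 0, 0]},
    {"travel": [-0.4, 0, 0], "gripper": 0.7, "twist": [0, 0, 0]}
  ]
}}

```text
clock: 33.65
position: [0.5325, 0.0753, 0.0655]
tcp_rot: [[0.114, -0.016, 0.993], [-0.981, 0.154, 0.115], [-0.155, -0.988, 0.002]]
force: [0.4, -9.4, 1.1]
width: 0.0126
```

Request:
{"api": "send_rows", "payload": {
  "rows": [
    {"travel": [-0.2, 0, 0], "gripper": 0.7, "twist": [0, 0, 0]},
    {"travel": [-0.3, 0, 0], "gripper": 0.7, "twist": [0, 0, 0]}
  ]
}}

```text
clock: 33.85
position: [0.5325, 0.0754, 0.0656]
tcp_rot: [[0.113, -0.016, 0.993], [-0.981, 0.154, 0.114], [-0.155, -0.988, 0.002]]
force: [1.6, -8.8, 1.6]
width: 0.0128
```

Request:
{"api": "send_rows", "payload": {
  "rows": [
    {"travel": [-0.2, 0, 0], "gripper": 0.7, "twist": [0, 0, 0]},
    {"travel": [-0.3, 0, 0], "gripper": 0.7, "twist": [0, 0, 0]}
  ]
}}

```text
clock: 34.05
position: [0.5325, 0.0754, 0.0656]
tcp_rot: [[0.113, -0.015, 0.993], [-0.981, 0.154, 0.114], [-0.155, -0.988, 0.002]]
force: [1.9, -8.5, 1.9]
width: 0.013
```

```bash
python3 - <<'E'
from lane import *
st()
E
```

```text
t 34.05 horiz: s 137.2 lat -0.7 z 53.6 | slope: s 144.0 h 31.0 | F up -8.2 horiz -8.6 lat -0.9 n 3.2 |F| 8.9 w 0.013
```

Request:
{"api": "send_rows", "payload": {
  "rows": [
    {"travel": [-0.3, 0, 0], "gripper": 0.7, "twist": [0, 0, 0]},
    {"travel": [-0.5, 0, 0], "gripper": 0.7, "twist": [0, 0, 0]}
  ]
}}

```text
clock: 34.25
position: [0.5325, 0.0755, 0.0656]
tcp_rot: [[0.113, -0.015, 0.993], [-0.982, 0.153, 0.114], [-0.154, -0.988, 0.002]]
force: [1.9, -10.1, 1.0]
width: 0.0122
```

Request:
{"api": "send_rows", "payload": {
  "rows": [
    {"travel": [-0.2, 0, 0], "gripper": 0.7, "twist": [0, 0, 0]},
    {"travel": [-0.3, 0, 0], "gripper": 0.7, "twist": [0, 0, 0]}
  ]
}}

```text
clock: 34.45
position: [0.5325, 0.0756, 0.0656]
tcp_rot: [[0.113, -0.015, 0.993], [-0.982, 0.153, 0.114], [-0.154, -0.988, 0.002]]
force: [1.0, -11.3, 1.0]
width: 0.0131
```

Request:
{"api": "send_rows", "payload": {
  "rows": [
    {"travel": [-0.2, 0, 0], "gripper": 0.7, "twist": [0, 0, 0]},
    {"travel": [-0.2, 0, 0], "gripper": 0.7, "twist": [0, 0, 0]},
    {"travel": [-0.2, 0, 0], "gripper": 0.7, "twist": [0, 0, 0]}
  ]
}}

```text
clock: 34.75
position: [0.5325, 0.0756, 0.0656]
tcp_rot: [[0.113, -0.015, 0.994], [-0.982, 0.153, 0.114], [-0.154, -0.988, 0.002]]
force: [1.6, -10.9, 0.3]
width: 0.0128
```

Request:
{"api": "send_rows", "payload": {
  "rows": [
    {"travel": [0, 0, 0], "gripper": 0.7, "twist": [0, 0, 0]},
    {"travel": [0, 0, 0], "gripper": 0.7, "twist": [0, 0, 0]},
    {"travel": [0, 0, 0], "gripper": 0.7, "twist": [0, 0, 0]}
  ]
}}

```text
clock: 35.05
position: [0.5325, 0.0756, 0.0656]
tcp_rot: [[0.113, -0.015, 0.994], [-0.982, 0.153, 0.114], [-0.154, -0.988, 0.002]]
force: [2.4, -10.4, 1.6]
width: 0.0125
```

```bash
python3 - <<'E'
from lane import *
st()
p,d=manip.capture('top');cv2.imwrite('pics/top15.png',cv2.resize(p[215:275,165:265],None,fx=8,fy=8,interpolation=cv2.INTER_CUBIC))
st()
E
```

```text
t 35.05 horiz: s 137.4 lat -0.6 z 53.6 | slope: s 144.2 h 31.0 | F up -10.2 horiz -10.6 lat -1.2 n 3.3 |F| 10.7 w 0.012
t 35.10 horiz: s 137.4 lat -0.6 z 53.6 | slope: s 144.2 h 31.0 | F up -10.2 horiz -10.5 lat -0.7 n 2.6 |F| 10.6 w 0.013
```

View pics/top15.png

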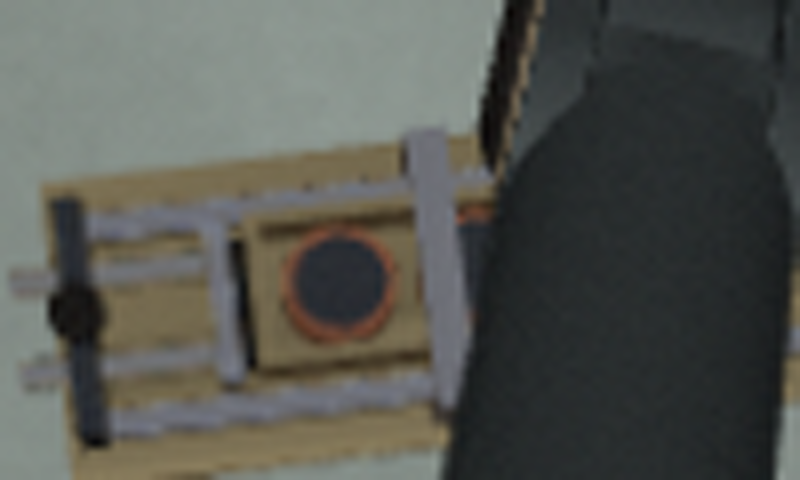

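Request:
{"api": "send_rows", "payload": {
  "rows": [
    {"travel": [0, 0, 0], "gripper": 0.7, "twist": [0, 0, 0]},
    {"travel": [1, 0, 0], "gripper": 0.7, "twist": [0, 0, 0]},
    {"travel": [2, 0, 0], "gripper": 0.7, "twist": [0, 0, 0]},
    {"travel": [4, 0, 0], "gripper": 0.7, "twist": [0, 0, 0]},
    {"travel": [8, 0, 0], "gripper": 0.7, "twist": [0, 0, 0]},
    {"travel": [18, 0, 0], "gripper": 0.7, "twist": [0, 0, 0]},
    {"travel": [35, 0, 0], "gripper": 0.7, "twist": [0, 0, 0]},
    {"travel": [45, -20, 0], "gripper": 0.7, "twist": [0, 0, 0]},
    {"travel": [50, -60, 0], "gripper": 0.7, "twist": [0, 0, 0]},
    {"travel": [60, -100, 0], "gripper": 0.7, "twist": [0, 0, 0]},
    {"travel": [100, -130, 0], "gripper": 0.7, "twist": [0, 0, 0]},
    {"travel": [140, -130, 0], "gripper": 0.7, "twist": [0, 0, 0]},
    {"travel": [180, -130, 0], "gripper": 0.7, "twist": [0, 0, 0]},
    {"travel": [220, -130, 0], "gripper": 0.7, "twist": [0, 0, 0]},
    {"travel": [220, -130, 0], "gripper": 0.7, "twist": [0, 0, 0]}
  ]
}}

```text
clock: 36.6
position: [0.558, -0.1637, 0.1582]
tcp_rot: [[0.106, -0.018, 0.994], [-0.982, 0.154, 0.108], [-0.155, -0.988, -0.001]]
force: [-0.2, -0.2, 0.5]
width: 0.0126
```

```bash
python3 - <<'E'
from lane import *
st()
p,d=manip.capture('top');cv2.imwrite('pics/top16.png',cv2.resize(p[205:285,160:310],None,fx=5,fy=5,interpolation=cv2.INTER_CUBIC))
p,d=manip.capture('scene');cv2.imwrite('pics/scene16.png',cv2.resize(p[100:320,130:450],None,fx=2.4,fy=2.4,interpolation=cv2.INTER_CUBIC))
E
```

```text
t 36.60 horiz: s -103.3 lat 2.3 z 146.2 | slope: s -78.7 h 160.8 | F up -0.1 horiz -0.2 lat 0.2 n 0.5 |F| 0.6 w 0.013
```

View pics/top16.png

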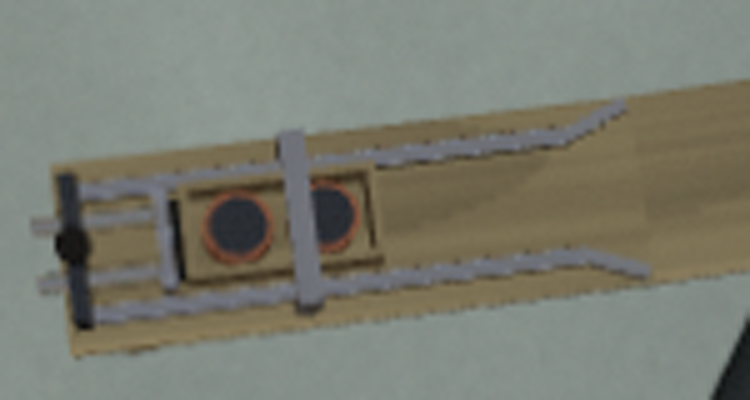

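View pics/scene16.png

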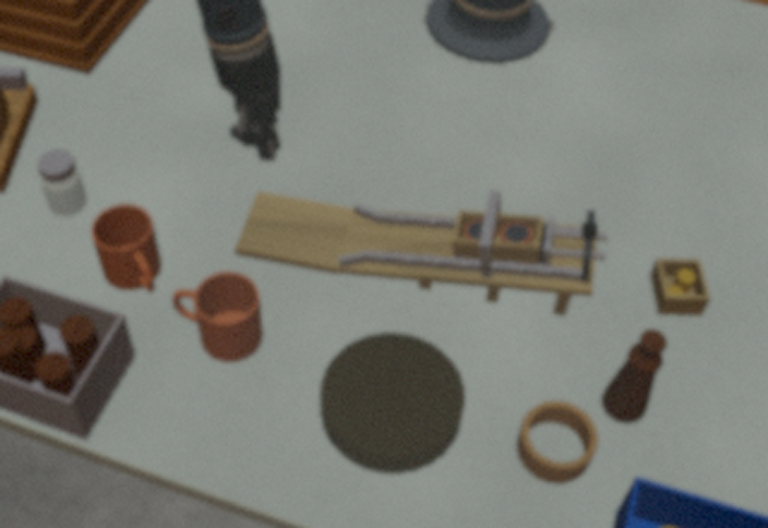

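```bash
python3 -c "
from bench import manip
print(manip.sign_off())"
```

```text
the job is handed in; nothing more can be done
None
```

I set the long box on the foot of the lane, let go, and pushed it with the part-closed fingers over the knee, between the rails and under the cross bar to the stop. The job was handed in at about 37 s.

- **Push force:** sliding took about 3–8 N. At the stop the tool stopped advancing (TCP about 144 mm up the slope) while the force rose to about 10–11.5 N. I held it at about 10–11.5 N for roughly 0.8 s. These are readings at the end of each call, so short peaks in between were not seen, but none came near 15 N.
- **Final look:** the pictures taken after I withdrew the hand show the box lying square between the rails, against the pad, which still looks pressed in. The tool force was about zero. The bystanders visible in the scene picture looked undisturbed; I judged that by eye and did not measure it.
- **Disagreements:** the two cameras put the lane about 3 mm apart sideways. I used the combined fit, and it showed no sign of trouble in the push, where side forces stayed at about 1–2 N or less. The stop was felt within about 1 mm of where the picture had put the pad.

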